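# Quarter-turn the square screws round a centre bearing

## Task

Take the T-bar key out of its holder and tighten the three square screws round the centre bearing, in order A, B, C (A is beside the grease nipple, then clockwise): one quarter turn on A, two on B, one on C, all clockwise seen from above. Have the key fully down on the spring washer round the screw when you turn, keep it pressed lightly on the washer until that screw has had its count, and never lean on it hard. Finally stand the key back in its holder, and leave the other things on the counter where they are.

Things in the scene. Friction and masses are not known exactly. Their poses are not given: they have to be found in the camera images.
- key: Loose steel T-bar key, about 260 g, upright, socket down, in the holder. Origin: centre of the socket's open lower end, z up the stem. Socket: square tube, 26 mm outside, 16 inside, 24 deep, flats along the key's x and y. Round stem 14 mm thick. T-bar on top: 84 mm long along the key's x, 14 wide (y), 16 high, centre 82 mm above the origin.
- holder: Fixed open square holder of grey plastic, 50 mm outside, 38 mm inside, 36 mm high; origin at the centre of its underside; its floor is 6 mm up, and the key's socket stands on that.
- bearing: Fixed centre bearing (black housing 160 mm wide, dark steel flange) lying face up, turned any way, on a round wooden stand, 236 mm diameter, 14 mm thick. Origin: centre of the stand's underside. Flange top 58 mm above it. Three square screws with collars stand 53 mm from its axis, 120 deg apart, with flat rivets between; a small brass grease nipple stands next to A, on its anticlockwise side.
- boss_a: Fixed boss under screw A; origin on the screw's axis at the flange's top, 58 mm above the counter. Above it a round collar with a spring washer (39 mm diameter; gives 3 mm at 9 N, then is solid) surrounds the screw; the key's lower end comes to rest on it. The washer's top stands 4 to 14 mm above the flange, differently for each screw and each time, and is not measured: feel for it.
- boss_b: The same for screw B; its washer has its own height.
- boss_c: The same for screw C; its washer has its own height.
- head_a (a point): Foot of screw A's square head, on its axis, 62 mm above the counter (the collar may cover the lowest 10 mm). Head 14 mm across flats, its top 21 mm above this point, the uppermost 3 mm tapering to 10 mm; flats along this point's x and y, turning with the screw. The key fits in any of four ways, with about 9 degrees of play either way.
- head_b (a point): The same for screw B, the next one clockwise.
- head_c (a point): The same for screw C, the last one clockwise.
- screw_a (a joint): Angle of screw A in rad: 0 at the start, growing as it is turned clockwise (seen from above); a quarter turn is 1.57. Stiff, about 0.2 N m, and stays where it is left.
- screw_b (a joint): The same for screw B.
- screw_c (a joint): The same for screw C.
- filter_a: Loose blue oil filter, 74 mm diameter, 81 mm high; bystander.
- filter_b: Loose blue oil filter of the same kind; bystander.
- carton: Loose cardboard carton, 110 by 80 by 60 mm; bystander.
- race: Loose steel bearing ring, 68 mm diameter, 18 mm high; bystander.
- spanner: Loose spanner lying flat, 170 mm long; bystander.
- spacer: Loose small brass spacer ring, 26 mm diameter, 12 mm high, lying on the wooden stand beside the bearing, outside it; bystander.
Mind the look-alikes: they are no part of the job. Leave any red look-alike of the key alone.

How it is judged:
By the outcome, as a careful person would: the job done as asked, in the order asked, and still so for the second after the job is handed in, with the robot touching nothing.
It also fails if it takes over 72 s, if anything falls off the work surface, if the arm or the gripper's body presses on something with over 40 N, if the wrist force passes 120 N, or if a joint passes its speed limit or range.

## Robot

A 6-joint arm with a two-finger parallel gripper is mounted at the origin on the work surface. World frame = base frame: x ahead of the robot, y to its left, z up, the work surface at z = 0. Lengths are in m, angles in rad, forces in N, time in s.
With the tool pointing down it reaches from about 0.35 to 0.975 m from the base axis. Payload 4.9 kg.
Tool frame: the origin (TCP) lies on the centre line of the jaws, within the pads' length; the fingertips stand 11 mm ahead of it and the grasp point (between the pads) lies 8 mm behind it; z points along the fingers, y is the direction in which the jaws open and shut (so a half turn about z gives the same grasp; the last joint's range is limited). The gripper opens to 85 mm and grips with 20 to 120 N. Pads are 22 mm wide; open, the fingers measure 114 mm over their backs; the gripper's body (76 mm by 85 mm) begins 54 mm behind the grasp point. The pads swing forward as they close: fully open they stand 13 mm farther back than shut.
Start: joints at [1.188, 0.053, 1.613, -0, 1.476, -0.119], TCP at [0.163, 0.603, 0.242] pointing down, gripper open.
Joint ranges: [-3.01, 3.01], [-1.01, 2.22], [0.06, 2.58], [-1.02, 4.17], [0.09, 2.62], [-3.14, 3.14]. Speed limits (rad/s): [2.57, 2.57, 3.14, 3.14, 3.14, 3.14].

## Interface

Orientations are given as a rotation vector (axis times angle).
In Python, from station import ctrl gives the robot as it stands.
- The arm moves only by the tool send_rows, never from a script. Its argument "series" is a list of rows, each an object of numbers: "tx", "ty", "tz": the shift along the tool's x, y, z in cm; "wx", "wy", "wz": the turn, a rotation vector about the tool's x, y, z in rad; "jaw": the closure, from 0 (fully open) to 1 (shut). In form: [{"tx": .., "ty": .., "tz": .., "wx": .., "wy": .., "wz": .., "jaw": ..}, ...]. A call has 1 to 5 rows; each row shifts and turns the pose as measured when the row begins, along the tool's axes as they then stand; what a row does not reach is not made up. A row lasts 1/8 s, in which the tool goes at most 62.5 mm and 10.7 degrees, less where a joint would pass 70% of its speed; a pose out of reach is approached as far as the arm can. A call is refused whole if a number of a shift passes 6.25 or a number of a turn 0.188, either way. A call with a gripper value outside its range is refused whole. The fingers move at their own pace and stop on an object; "squeeze" is the grip in N (left out, the last holds). Time passes only in rows, so rows that do not move let the fingers close. It gives the time, the measured TCP pose, the force and the opening at its end, in the units of the state.
- ctrl.get_obs(): the state, without advancing time (a new reading comes with each control period).
- ctrl.get_image(name): name is "scene" or "top" or "wrist"; returns the picture (480x640x3 uint8, red, green, blue); there is no depth.
- ctrl.camera_info(name): a dict with "mtx" (3x3 intrinsics, pixels), "k1" (the pictures are not rectified: a ray, as slopes to the right and down, at radius r is drawn at 1 + k1 r^2 times it, then the intrinsics apply), "R" (3x3) and "t" (3): a world point X has camera coordinates R X + t. Camera axes: x right, y down, z forward; pixel columns grow to the right and rows downward; lengths in m; the calibration is good to about 2 mm. A picture is of the moment at which its call begins: read the wrist's pose just before it. camera_info takes no time and is no camera call; for the wrist camera it gives the pose at the moment of the call.
- ctrl.finish_job(): hands the job in, once; it reports no verdict.
The state is a dict: "t": time; "q": joint angles; "dq": joint speeds; "effort": joint torques, N m; "tool_pos": TCP position; "tool_rot": TCP orientation; "contact_force": force on the tool from outside, world axes, zero at the start; "wrist_torque": the same for the moment, N m; "opening": finger opening in m.
Only numpy, scipy, OpenCV 4.12 (cv2) and the standard library are available. Lean on these libraries where they do the work, as an engineer would, in place of code of your own. Each camera call takes 0.05 s, during which the arm holds its last target.

## Working session

There is one attempt and no reset: what is moved stays moved. The work goes in short steps, Python scripts to look and compute and a tool call to move; the robot and the scene stay as the last step left them, time stands still between calls to the robot, and variables do not carry over. Pictures are saved under pics/ and viewed, and the job is handed in when it is done.

Besides the shell and the picture viewer there is one more tool, called after "Emit:" by a JSON object that holds its "api" and its "payload". send_rows: Moves the arm, as the interface text tells. Its arguments: {"type":"object","properties":{"series":{"type":"array"},"squeeze":{"type":"number"}},"required":["series"]}

```bash
ls; mkdir -p pics; python3 - <<'E'
from station import ctrl
import cv2
print(ctrl.get_obs())
for n in ("scene","top","wrist"):
    i=ctrl.camera_info(n); print(n,i)
    im=ctrl.get_image(n); cv2.imwrite(f"pics/{n}0.png",im[:,:,::-1])
E
```

```text
pics
{'t': 0.0, 'q': array([ 1.18797828e+00,  5.33811711e-02,  1.61427429e+00, -7.71752934e-06,
        1.47602486e+00, -1.19007105e-01]), 'dq': array([-0.00100557, -0.00144303, -0.00122399, -0.00221246,  0.00027756,
        0.00123486]), 'effort': array([ 5.70767170e-04, -3.93689740e+01, -3.70172453e+01, -7.98731116e-05,
        7.26113882e-03, -1.41425568e-05]), 'tool_pos': array([0.16275647, 0.60281575, 0.24105971]), 'tool_rot': array([-0.41312406, -3.11379398,  0.00317909]), 'contact_force': array([ 0.42456877,  0.44410801, -0.68114068]), 'wrist_torque': array([ 0.02205202, -0.00955003, -0.00745967]), 'opening': 0.08543422029994724}
scene {'mtx': array([[595.64209038,   0.        , 313.57010032],
       [  0.        , 595.64209038, 240.30379577],
       [  0.        ,   0.        ,   1.        ]]), 'k1': -0.014192086892630662, 'R': array([[ 0.78532892,  0.61852854, -0.02609475],
       [ 0.3242681 , -0.44688905, -0.83375079],
       [-0.52736012,  0.64630691, -0.55152396]]), 't': array([-0.45581161, -0.13358083,  1.70533011])}
top {'mtx': array([[594.05834677,   0.        , 315.89435503],
       [  0.        , 594.05834677, 242.71392308],
       [  0.        ,   0.        ,   1.        ]]), 'k1': -0.19286771808630293, 'R': array([[-0.0198825 , -0.99945295,  0.02642882],
       [-0.99118209,  0.01624046, -0.13150785],
       [ 0.13100669, -0.02881047, -0.99096277]]), 't': array([-0.01925438,  0.59495549,  1.17443714])}
wrist {'mtx': array([[374.53399333,   0.        , 316.55188701],
       [  0.        , 374.53399333, 235.81617538],
       [  0.        ,   0.        ,   1.        ]]), 'k1': -0.06593100739282035, 'R': array([[ 0.26088036,  0.96536849, -0.0022625 ],
       [ 0.91429178, -0.24632383,  0.3215511 ],
       [ 0.30985799, -0.08595495, -0.94688952]]), 't': array([-0.6237488 , -0.04123903,  0.38176995])}
```

View pics/scene0.png

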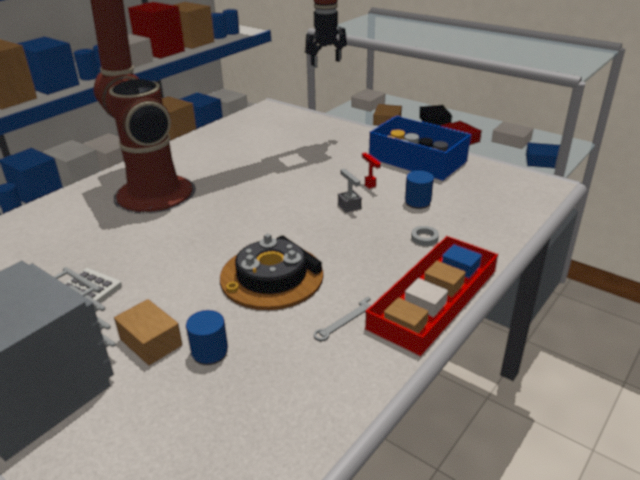

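View pics/top0.png

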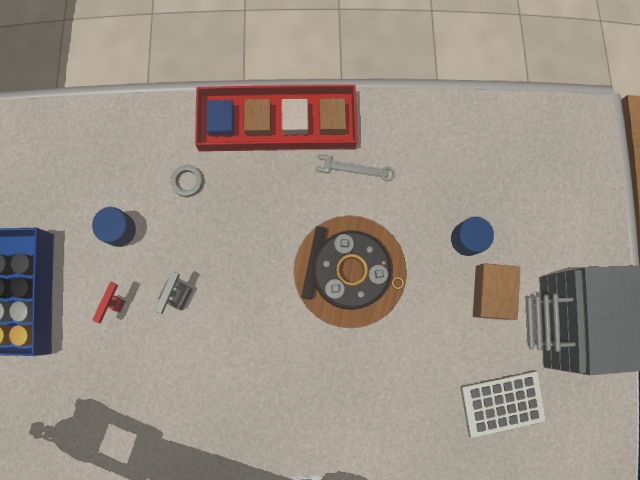

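View pics/wrist0.png

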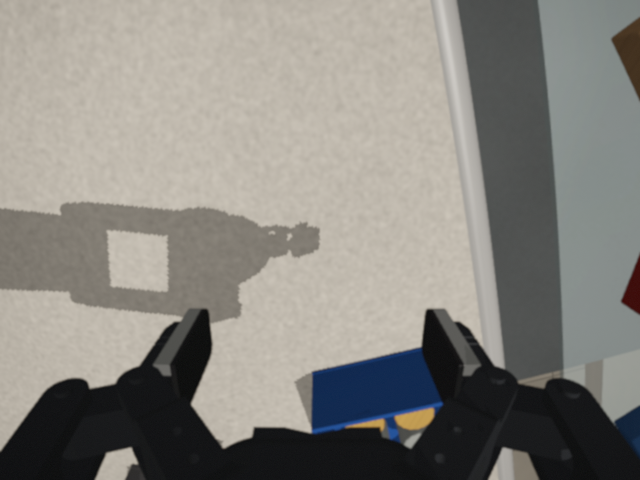

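The steel key stands in its grey holder at top (172,293) and scene (349,190). A red look-alike is at top (109,303). The bearing is at top (350,270), the spacer at (398,283). I'll enlarge both areas to confirm.

```bash
cat > h.py <<'E'
import numpy as np, cv2
from station import ctrl
from scipy.spatial.transform import Rotation as Ro
def ray(n,uv,info=None):
    i=info or ctrl.camera_info(n)
    d=np.array([i['k1'],0,0,0,0.])
    p=cv2.undistortPoints(np.array([[uv]],float),i['mtx'],d)[0,0]
    R=i['R'];o=-R.T@i['t']; v=R.T@np.array([p[0],p[1],1]); return o,v
def onz(n,uv,z,info=None):
    o,v=ray(n,uv,info); return o+v*(z-o[2])/v[2]
def proj(n,X,info=None):
    i=info or ctrl.camera_info(n)
    p,_=cv2.projectPoints(np.array(X,float).reshape(-1,1,3),cv2.Rodrigues(i['R'])[0],i['t'],i['mtx'],np.array([i['k1'],0,0,0,0.]))
    return p[:,0]
def crop(im,x0,y0,w,h,s,name):
    cv2.imwrite(name,cv2.resize(im[y0:y0+h,x0:x0+w],None,fx=s,fy=s,interpolation=cv2.INTER_CUBIC))
E
python3 - <<'E'
from h import *
t=cv2.imread("pics/top0.png"); s=cv2.imread("pics/scene0.png")
a=cv2.resize(t[205:335,285:415],None,fx=4,fy=4,interpolation=2)
crop(t,285,205,130,130,4.5,"pics/tb.png")
k=cv2.resize(t[260:330,85:205],None,fx=5,fy=5,interpolation=2)
k2=cv2.resize(s[145:215,320:440],None,fx=5,fy=5,interpolation=2)
cv2.imwrite("pics/k.png",cv2.resize(np.vstack([k,k2]),None,fx=.8,fy=.8))
crop(s,215,225,115,85,6,"pics/sb.png")
for uv,z in(((172,293),.09),((350,270),.058),((344,243),.075),((379,273),.075),((335,289),.075),((109,303),.09)): print(uv,onz("top",uv,z))
E
```

```text
(172, 293) [0.49359846 0.25386834 0.09      ]
(350, 270) [ 0.53576702 -0.09681425  0.058     ]
(344, 243) [ 0.58833395 -0.08485033  0.075     ]
(379, 273) [ 0.52726626 -0.15284429  0.075     ]
(335, 289) [ 0.49736314 -0.06478476  0.075     ]
(109, 303) [0.47497849 0.38060299 0.09      ]
```

View pics/tb.png

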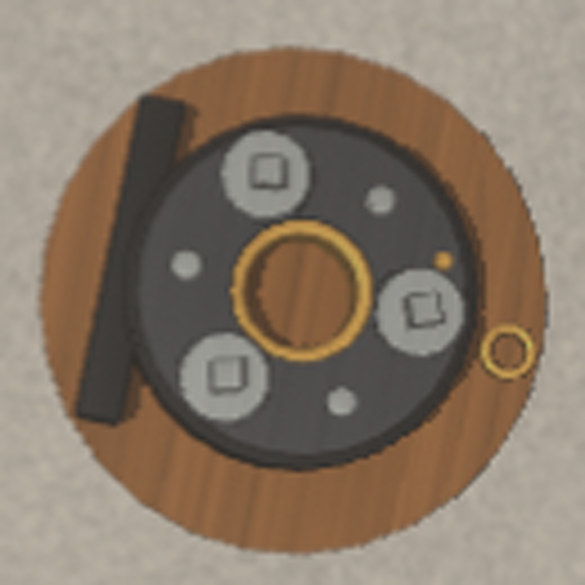

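View pics/k.png

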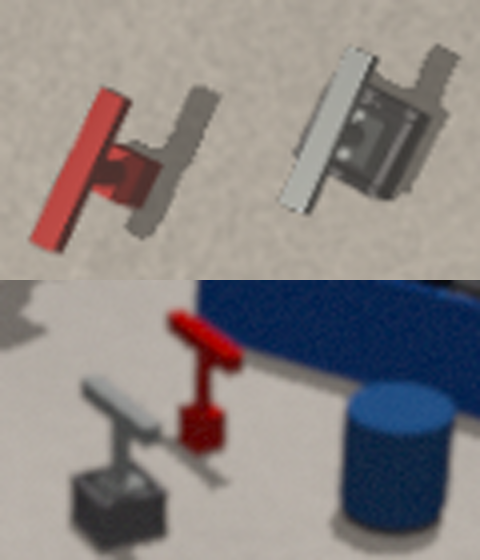

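View pics/sb.png

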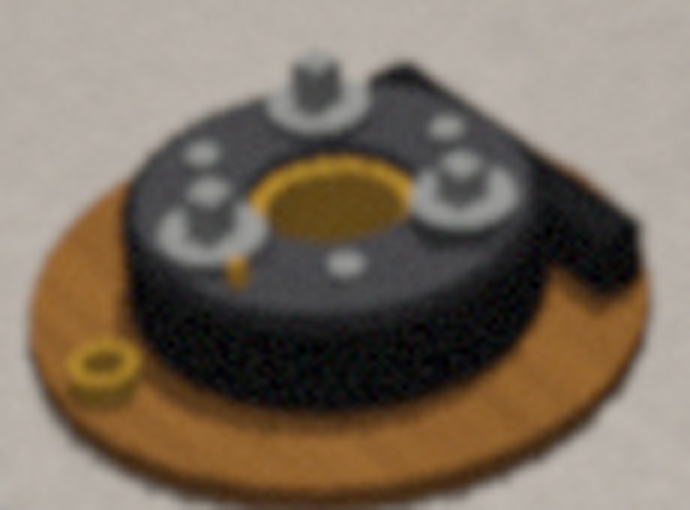

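Candidates for the key are the steel T-bar in the grey holder at top (172,293) and the red T-bar at (109,303). The job's key is the steel one, because it stands in a holder. The nipple is at crop (443,260), on the anticlockwise side of the right-hand screw. So A is top (379,273), B is (335,289) and C is (344,243), going clockwise. Next I'll measure the key coarsely.

```bash
python3 - <<'E'
from h import *
t=cv2.imread("pics/top0.png")
sub=t[262:325,145:205]
g=cv2.cvtColor(sub,cv2.COLOR_BGR2HSV)
m=((g[:,:,1]<22)&(g[:,:,2]>140)).astype(np.uint8)
n,l,st,_=cv2.connectedComponentsWithStats(m)
k=1+np.argmax(st[1:,4]); print(st[k])
c=max(cv2.findContours((l==k).astype(np.uint8),0,1)[0],key=cv2.contourArea)
r=cv2.minAreaRect(c); b=cv2.boxPoints(r)+[145,262]; print(r,b)
W=np.array([onz("top",p,.096) for p in b]); print(W,W.mean(0))
for i in range(4): 
  d=W[i]-W[i-1]; print(np.linalg.norm(d),np.degrees(np.arctan2(d[1],d[0])))
o=ctrl.get_obs(); T=Ro.from_rotvec(o['tool_rot']).as_matrix(); print(T)
E
```

```text
[ 10  10  23  41 285]
((20.675256729125977, 29.855670928955078), (7.005888938903809, 42.84761047363281), 23.962486267089844) [[153.77319527 310.01031113]
 [171.17525673 270.85567093]
 [177.57731628 273.70103073]
 [160.17525673 312.85567093]]
[[0.46064211 0.28851045 0.096     ]
 [0.53641576 0.25444993 0.096     ]
 [0.5306983  0.24174844 0.096     ]
 [0.45504875 0.27581276 0.096     ]] [0.49570123 0.26513039 0.096     ]
0.013875052628030573 66.22638909017883
0.08307686224793491 -24.204088261135716
0.013929006953244887 -114.23446478030557
0.08296524958241351 155.75838179694125
[[-9.65408916e-01  2.60739834e-01 -6.03014733e-04]
 [ 2.60740461e-01  9.65407771e-01 -1.49895459e-03]
 [ 1.91317938e-04 -1.60433447e-03 -9.99998695e-01]]
```

```bash
cat >> h.py <<'E'
def st():
    o=ctrl.get_obs(); T=Ro.from_rotvec(o['tool_rot']).as_matrix()
    return o,o['tool_pos'],T
def show():
    o,p,T=st(); print('t %.2f'%o['t'],'p',p.round(4),'ythd %.2f'%np.degrees(np.arctan2(T[1,1],T[0,1])),'q6 %.3f q1 %.3f'%(o['q'][5],o['q'][0]),'tilt',T[:2,2].round(4),'F',o['contact_force'].round(2),'M',o['wrist_torque'].round(3),'op %.4f'%o['opening'])
def go(target,yth=None,steps=None):
    """print tool-frame shift cm to target after turning to yth (deg)"""
    o,p,T=st(); a=np.degrees(np.arctan2(T[1,1],T[0,1])); d=np.array(target)-p
    w=0
    if yth is not None: w=(a-yth+180)%360-180
    print('turn wz total rad %.4f'%np.radians(w),'shift now-axes cm',(T.T@d*100).round(2))
    R2=T@Ro.from_rotvec([0,0,np.radians(w)]).as_matrix()
    print('shift after-turn axes cm',(R2.T@d*100).round(2))
E
python3 - <<'E'
from h import *
o,p,T=st(); i=ctrl.camera_info("wrist")
c=-i['R'].T@i['t']; print('cam in tool',T.T@(c-p)); print('cam axes in tool',(i['R']@T).round(3))
show()
go([.4957,.2651,.25],65.8)
E
```

```text
cam in tool [ 8.35723131e-02 -8.22813977e-05 -1.32146333e-01]
cam axes in tool [[-0.     1.     0.   ]
 [-0.947 -0.    -0.322]
 [-0.322 -0.     0.947]]
t 0.15 p [0.1628 0.6029 0.2413] ythd 74.89 q6 -0.119 q1 1.188 tilt [-0.0006 -0.0015] F [-0.09 -0.05  0.26] M [ 0.021 -0.041 -0.049] op 0.0858
turn wz total rad 0.1586 shift now-axes cm [-40.95 -23.94  -0.84]
shift after-turn axes cm [-44.22 -17.17  -0.84]
```

Emit:
{"api": "send_rows", "payload": {"series": [{"wz":0.158},{"tx":-5.5,"ty":-2.14,"tz":-0.1},{"tx":-5.5,"ty":-2.14,"tz":-0.1},{"tx":-5.5,"ty":-2.14,"tz":-0.1},{"tx":-5.5,"ty":-2.14,"tz":-0.1}]}}

```text
invalid input at $.series[0]: expected keys tx, ty, tz, wx, wy, wz, jaw
```

Emit:
{"api": "send_rows", "payload": {"series": [{"tx":-5.5,"ty":-2.14,"tz":-0.1},{"tx":-5.5,"ty":-2.14,"tz":-0.1},{"tx":-5.5,"ty":-2.14,"tz":-0.1},{"tx":-5.5,"ty":-2.14,"tz":-0.1}]}}

```text
invalid input at $.series[0]: expected keys tx, ty, tz, wx, wy, wz, jaw
```

```bash
python3 - <<'E'
from h import *
show(); go([.4957,.2651,.22],65.8)
E
```

```text
t 0.15 p [0.1628 0.6029 0.2413] ythd 74.89 q6 -0.119 q1 1.188 tilt [-0.0006 -0.0015] F [-0.09 -0.05  0.26] M [ 0.021 -0.041 -0.049] op 0.0858
turn wz total rad 0.1586 shift now-axes cm [-40.95 -23.93   2.16]
shift after-turn axes cm [-44.22 -17.16   2.16]
```

Emit:
{"api": "send_rows", "payload": {"series": [{"tx":0,"ty":0,"tz":0,"wx":0,"wy":0,"wz":0.158,"jaw":0.3},{"tx":-5.5,"ty":-2.14,"tz":0,"wx":0,"wy":0,"wz":0,"jaw":0.3},{"tx":-5.5,"ty":-2.14,"tz":0,"wx":0,"wy":0,"wz":0,"jaw":0.3},{"tx":-5.5,"ty":-2.14,"tz":0,"wx":0,"wy":0,"wz":0,"jaw":0.3},{"tx":-5.5,"ty":-2.14,"tz":0,"wx":0,"wy":0,"wz":0,"jaw":0.3}]}}

```text
t: 0.78
tool_pos: [0.3289, 0.4313, 0.2391]
tool_rot: [-0.653, -3.072, 0.006]
contact_force: [-0.1, -0.1, 0.2]
opening: 0.0598
```

Emit:
{"api": "send_rows", "payload": {"series": [{"tx":-5.5,"ty":-2.14,"tz":0.5,"wx":0,"wy":0,"wz":0,"jaw":0.3},{"tx":-5.5,"ty":-2.14,"tz":0.5,"wx":0,"wy":0,"wz":0,"jaw":0.3},{"tx":-5.5,"ty":-2.14,"tz":0.5,"wx":0,"wy":0,"wz":0,"jaw":0.3},{"tx":-5.5,"ty":-2.14,"tz":0.5,"wx":0,"wy":0,"wz":0,"jaw":0.3}]}}

```text
t: 1.27
tool_pos: [0.4991, 0.2573, 0.2188]
tool_rot: [-0.653, -3.073, 0.004]
contact_force: [1.1, 0.4, -0.1]
opening: 0.06
```

```bash
python3 - <<'E'
from h import *
show(); go([.4957,.2651,.22],65.8)
E
```

```text
t 1.27 p [0.4991 0.2573 0.2188] ythd 66.02 q6 -0.808 q1 0.344 tilt [-0.0008 -0.0026] F [ 1.11  0.45 -0.14] M [ 0.     0.059 -0.018] op 0.0600
turn wz total rad 0.0038 shift now-axes cm [ 0.63  0.57 -0.12]
shift after-turn axes cm [ 0.63  0.57 -0.12]
```

Emit:
{"api": "send_rows", "payload": {"series": [{"tx":0.63,"ty":0.57,"tz":0,"wx":0,"wy":0,"wz":0,"jaw":0.3},{"tx":0,"ty":0,"tz":0,"wx":0,"wy":0,"wz":0,"jaw":0.3}]}}

```text
t: 1.52
tool_pos: [0.4972, 0.2621, 0.2175]
tool_rot: [-0.662, -3.069, 0.006]
contact_force: [-0.3, 0.1, -0.5]
opening: 0.06
```

```bash
python3 - <<'E'
from h import *
show(); i=ctrl.camera_info("wrist"); im=ctrl.get_image("wrist")[:,:,::-1]; cv2.imwrite("pics/w1.png",im)
np.savez("w1.npz",**i); show()
E
```

```text
t 1.52 p [0.4972 0.2621 0.2175] ythd 65.64 q6 -0.791 q1 0.354 tilt [-0.0029 -0.0036] F [-0.26  0.07 -0.51] M [ 0.083 -0.022 -0.006] op 0.0600
t 1.57 p [0.4972 0.2621 0.2175] ythd 65.66 q6 -0.792 q1 0.354 tilt [-0.0026 -0.0041] F [0.11 0.06 0.08] M [0.009 0.012 0.01 ] op 0.0598
```

View pics/w1.png

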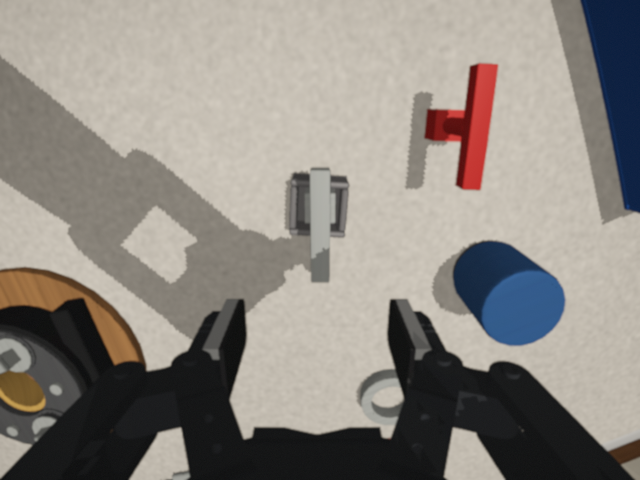

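The picture shows the steel bar upright at (320,225) between the fingers. Its ends are at rows 168 and 281, the holder is at (320,205), and the red look-alike is at (478,127), clear of the fingers.

```bash
cat >> h.py <<'E'
def bar(fn,info,z,box,cam="wrist",lo=95):
    im=cv2.imread(fn); x,y,w,h=box; s=im[y:y+h,x:x+w]
    b=s[:,:,0].astype(int); r=s[:,:,2].astype(int)
    m=((r-b<14)&(s.max(2)>lo)).astype(np.uint8)
    n,l,stt,_=cv2.connectedComponentsWithStats(m); k=1+np.argmax(stt[1:,4])
    c=max(cv2.findContours((l==k).astype(np.uint8),0,1)[0],key=cv2.contourArea)
    rr=cv2.minAreaRect(c); bx=cv2.boxPoints(rr)+[x,y]; print('px',rr[1],bx.round(1).tolist())
    W=np.array([onz(cam,p,z,info) for p in bx]); print('centre',W.mean(0).round(4))
    for j in range(2):
        d=W[j]-W[j-1]; print('side %.4f ang %.2f'%(np.linalg.norm(d),np.degrees(np.arctan2(d[1],d[0]))%180))
    return W.mean(0)
E
python3 - <<'E'
from h import *
i=dict(np.load("w1.npz"))
im=cv2.imread("pics/w1.png"); print(im[230,300:340].tolist()[::3]); print(im[265,300:340].tolist()[::3]); print(im[160:175,320].tolist()[::3])
bar("pics/w1.png",i,.096,(300,155,40,140))
crop(im,280,150,80,145,4,"pics/w1c.png")
E
```

```text
[[70, 72, 74], [69, 70, 72], [66, 68, 70], [75, 78, 79], [160, 167, 167], [166, 172, 172], [167, 173, 173], [167, 173, 173], [167, 174, 174], [167, 174, 173], [110, 114, 115], [71, 72, 75], [67, 69, 71], [79, 80, 83]]
[[175, 186, 193], [148, 158, 164], [120, 129, 135], [113, 122, 128], [103, 108, 108], [105, 111, 109], [106, 110, 110], [106, 111, 110], [107, 112, 112], [106, 110, 110], [167, 178, 184], [179, 191, 197], [182, 194, 200], [185, 197, 203]]
[[182, 193, 200], [180, 192, 199], [168, 179, 186], [108, 113, 113], [168, 175, 174]]
px (114.0, 39.0) [[300.0, 168.0], [339.0, 168.0], [339.0, 282.0], [300.0, 282.0]]
centre [0.4946 0.2646 0.096 ]
side 0.0848 ang 154.82
side 0.0263 ang 65.68
```

View pics/w1c.png

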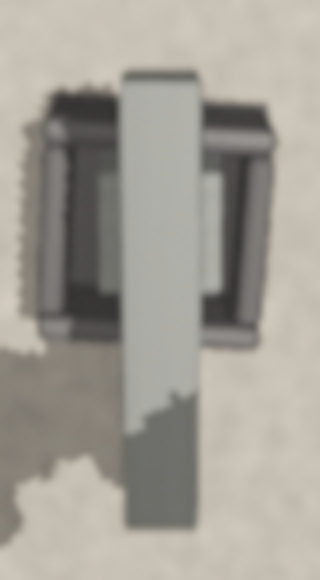

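```bash
python3 - <<'E'
from h import *
i=dict(np.load("w1.npz"))
P=[onz("wrist",u,.096,i) for u in((320.2,170),(320.4,281.7),(311,226),(329.6,226))]
print(P[0],P[1],np.linalg.norm(P[1]-P[0]),np.linalg.norm(P[3]-P[2]))
c=(P[0]+P[1])/2; d=P[1]-P[0]; print(c,np.degrees(np.arctan2(d[1],d[0])))
# holder top centre (outer): crop corners 
H=[onz("wrist",(280+x/4,150+y/4),.036,i) for x,y in((48,122),(272,130),(258,345),(40,340))]
print(np.mean(H,0),[np.linalg.norm(H[k]-H[k-1]) for k in range(4)])
print([np.degrees(np.arctan2(*(H[k]-H[k-1])[1::-1])) for k in range(4)])
print(proj("top",[[*c[:2],.096]]))
go([.4950,.2648,.0965],None)
E
```

```text
[0.45733567 0.28191193 0.096     ] [0.53327198 0.24795617 0.096     ] 0.0831824373658221 0.013186933539270694
[0.49530382 0.26493405 0.096     ] -24.09233253003898
[0.49610827 0.26325775 0.036     ] [np.float64(0.04860765871861628), np.float64(0.04731785974580298), np.float64(0.04799843757285618), np.float64(0.048220428784782415)]
[np.float64(152.37086972331636), np.float64(63.62605635436345), np.float64(-26.571987107830918), np.float64(-115.66356345385144)]
[[165.74733553 292.03064747]]
turn wz total rad 0.0000 shift now-axes cm [ 0.3   0.22 12.1 ]
shift after-turn axes cm [ 0.3   0.22 12.1 ]
```

Emit:
{"api": "send_rows", "payload": {"series": [{"tx":0.28,"ty":0.22,"tz":4,"wx":0,"wy":0,"wz":-0.004,"jaw":0.3},{"tx":0,"ty":0,"tz":4,"wx":0,"wy":0,"wz":0,"jaw":0.3},{"tx":0,"ty":0,"tz":0,"wx":0,"wy":0,"wz":0,"jaw":0.3}]}}

```text
t: 1.95
tool_pos: [0.4935, 0.2689, 0.1375]
tool_rot: [0.645, 3.074, -0.004]
contact_force: [0.3, 1.1, 0.6]
opening: 0.06
```

```bash
python3 - <<'E'
from h import *
show(); go([.4955,.2650,.080],65.9)
E
```

```text
t 1.95 p [0.4935 0.2689 0.1375] ythd 66.30 q6 -0.788 q1 0.368 tilt [ 0.0004 -0.0028] F [0.26 1.1  0.59] M [-0.034  0.012  0.004] op 0.0600
turn wz total rad 0.0069 shift now-axes cm [-0.34 -0.26  5.75]
shift after-turn axes cm [-0.34 -0.26  5.75]
```

Emit:
{"api": "send_rows", "payload": {"series": [{"tx":-0.34,"ty":-0.26,"tz":2.0,"wx":0,"wy":0,"wz":0.005,"jaw":0.3},{"tx":0,"ty":0,"tz":0,"wx":0,"wy":0,"wz":0,"jaw":0.3}]}}

```text
t: 2.2
tool_pos: [0.4962, 0.2665, 0.1191]
tool_rot: [0.649, 3.07, -0.001]
contact_force: [-0.2, 0.3, 0.5]
opening: 0.0596
```

```bash
python3 - <<'E'
from h import *
show(); go([.4955,.2650,.080],65.9)
E
```

```text
t 2.20 p [0.4962 0.2665 0.1191] ythd 66.13 q6 -0.791 q1 0.362 tilt [ 0.0039 -0.0015] F [-0.22  0.28  0.49] M [0.047 0.005 0.004] op 0.0596
turn wz total rad 0.0040 shift now-axes cm [ 0.02 -0.17  3.91]
shift after-turn axes cm [ 0.01 -0.17  3.91]
```

Emit:
{"api": "send_rows", "payload": {"series": [{"tx":0,"ty":-0.17,"tz":2.0,"wx":0,"wy":0,"wz":0.003,"jaw":0.3},{"tx":0,"ty":0,"tz":1.9,"wx":0,"wy":0,"wz":0,"jaw":0.3},{"tx":0,"ty":0,"tz":0,"wx":0,"wy":0,"wz":0,"jaw":0.3}]}}

```text
t: 2.58
tool_pos: [0.4968, 0.2652, 0.0794]
tool_rot: [0.654, 3.066, 0.002]
contact_force: [0.3, 0.4, 0.1]
opening: 0.0597
```

```bash
python3 - <<'E'
from h import *
show(); go([.4955,.2650,.080],65.9)
E
```

```text
t 2.58 p [0.4968 0.2652 0.0794] ythd 65.93 q6 -0.790 q1 0.359 tilt [ 0.0068 -0.0004] F [0.34 0.41 0.07] M [ 0.036 -0.019  0.017] op 0.0597
turn wz total rad 0.0006 shift now-axes cm [ 0.11 -0.07 -0.06]
shift after-turn axes cm [ 0.11 -0.07 -0.06]
```

```bash
cat >> h.py <<'E'
def lev():
    o,p,T=st(); v=T.T@np.array([0,0,-1.]); a=np.cross([0,0,1],v); print('level wx wy',a.round(4))
E
python3 - <<'E'
from h import *
lev()
E
```

```text
level wx wy [ 0.0024  0.0064 -0.    ]
```

Emit:
{"api": "send_rows", "payload": {"series": [{"tx":0.1,"ty":-0.07,"tz":0,"wx":0.002,"wy":0.006,"wz":0,"jaw":0.6},{"tx":0,"ty":0,"tz":0,"wx":0,"wy":0,"wz":0,"jaw":0.7}]}}

```text
t: 2.82
tool_pos: [0.496, 0.265, 0.0796]
tool_rot: [0.655, 3.072, 0.001]
contact_force: [0.4, 0.5, 0.6]
opening: 0.026
```

```bash
python3 - <<'E'
from h import *
show(); go([.4955,.2650,.080],65.9); lev()
E
```

```text
t 2.83 p [0.496  0.265  0.0796] ythd 65.92 q6 -0.792 q1 0.358 tilt [0.0005 0.0004] F [0.43 0.51 0.57] M [ 0.065 -0.011 -0.035] op 0.0260
turn wz total rad 0.0004 shift now-axes cm [ 0.04 -0.02 -0.04]
shift after-turn axes cm [ 0.04 -0.02 -0.04]
level wx wy [ 0.0006  0.0003 -0.    ]
```

Emit:
{"api": "send_rows", "payload": {"series": [{"tx":0.04,"ty":0,"tz":0,"wx":0,"wy":0,"wz":0,"jaw":1},{"tx":0,"ty":0,"tz":0,"wx":0,"wy":0,"wz":0,"jaw":1},{"tx":0,"ty":0,"tz":0,"wx":0,"wy":0,"wz":0,"jaw":1}], "squeeze": 80}}

```text
t: 3.2
tool_pos: [0.4959, 0.2652, 0.0803]
tool_rot: [0.655, 3.071, 0.001]
contact_force: [0.3, -0.2, -1.9]
opening: 0.0129
```

```bash
python3 - <<'E'
from h import *
show();lev()
E
```

```text
t 3.20 p [0.4959 0.2652 0.0803] ythd 65.93 q6 -0.792 q1 0.359 tilt [0.0015 0.0005] F [ 0.29 -0.16 -1.88] M [ 0.057 -0.062 -0.012] op 0.0129
level wx wy [ 0.001   0.0012 -0.    ]
```

Gripped at 12.9 mm opening. Next I'll lift the key straight out.

Emit:
{"api": "send_rows", "payload": {"series": [{"tx":0,"ty":0,"tz":-1,"wx":0.001,"wy":0.001,"wz":0,"jaw":1},{"tx":0,"ty":0,"tz":-3,"wx":0,"wy":0,"wz":0,"jaw":1},{"tx":0,"ty":0,"tz":-4,"wx":0,"wy":0,"wz":0,"jaw":1},{"tx":0,"ty":0,"tz":-4,"wx":0,"wy":0,"wz":0,"jaw":1}]}}

```text
t: 3.7
tool_pos: [0.4925, 0.264, 0.1991]
tool_rot: [-0.653, -3.063, 0.009]
contact_force: [0.6, -0.0, -2.8]
opening: 0.0127
```

```bash
cat >> h.py <<'E'
def plan(target,yth,n,lvl=True):
    """rows (tool axes as they stand) for straight move to target with yaw to yth in n rows"""
    o,p,T=st(); a=np.degrees(np.arctan2(T[1,1],T[0,1])); d=(np.array(target)-p)/n
    w=np.radians((a-yth+180)%360-180)/n
    for k in range(n):
        Tk=T@Ro.from_rotvec([0,0,w*k]).as_matrix(); s=Tk.T@d*100
        print(k,'t',s.round(2),'wz %.4f'%w)
    lev()
E
python3 - <<'E'
from h import *
show();plan([.605,-.084,.20],101,8)
E
```

```text
t 3.70 p [0.4925 0.264  0.1991] ythd 65.93 q6 -0.792 q1 0.359 tilt [-0.0105 -0.0039] F [ 0.55 -0.04 -2.77] M [ 0.028 -0.06   0.024] op 0.0127
0 t [-3.06 -3.4  -0.01] wz -0.0765
1 t [-2.79 -3.62 -0.01] wz -0.0765
2 t [-2.5  -3.82 -0.01] wz -0.0765
3 t [-2.2  -4.01 -0.01] wz -0.0765
4 t [-1.89 -4.16 -0.01] wz -0.0765
5 t [-1.57 -4.29 -0.01] wz -0.0765
6 t [-1.24 -4.4  -0.01] wz -0.0765
7 t [-0.9  -4.48 -0.01] wz -0.0765
level wx wy [-0.0078 -0.0081  0.    ]
```

Emit:
{"api": "send_rows", "payload": {"series": [{"tx":-3.06,"ty":-3.4,"tz":0,"wx":-0.008,"wy":-0.008,"wz":-0.0765,"jaw":1},{"tx":-2.8,"ty":-3.62,"tz":0,"wx":0,"wy":0,"wz":-0.0765,"jaw":1},{"tx":-2.5,"ty":-3.82,"tz":0,"wx":0,"wy":0,"wz":-0.0765,"jaw":1},{"tx":-2.2,"ty":-4.0,"tz":0,"wx":0,"wy":0,"wz":-0.0765,"jaw":1}]}}

```text
t: 4.2
tool_pos: [0.5531, 0.0897, 0.2079]
tool_rot: [0.152, 3.125, 0.008]
contact_force: [0.9, 0.3, -2.8]
opening: 0.0129
```

Emit:
{"api": "send_rows", "payload": {"series": [{"tx":-1.9,"ty":-4.16,"tz":0,"wx":0,"wy":0,"wz":-0.0765,"jaw":1},{"tx":-1.57,"ty":-4.3,"tz":0,"wx":0,"wy":0,"wz":-0.0765,"jaw":1},{"tx":-1.24,"ty":-4.4,"tz":0,"wx":0,"wy":0,"wz":-0.0765,"jaw":1},{"tx":-0.9,"ty":-4.5,"tz":0,"wx":0,"wy":0,"wz":-0.0765,"jaw":1},{"tx":0,"ty":0,"tz":0,"wx":0,"wy":0,"wz":0,"jaw":1}]}}

```text
t: 4.82
tool_pos: [0.6147, -0.0919, 0.2105]
tool_rot: [-0.337, 3.108, 0.004]
contact_force: [0.2, 0.7, -2.8]
opening: 0.0124
```

```bash
python3 - <<'E'
from h import *
show();plan([.605,-.084,.20],101,1)
E
```

```text
t 4.83 p [ 0.6147 -0.0919  0.2105] ythd 102.36 q6 -2.059 q1 -0.272 tilt [0.0149 0.0044] F [ 0.17  0.69 -2.8 ] M [ 0.044  0.    -0.013] op 0.0124
0 t [0.79 0.98 1.04] wz 0.0238
level wx wy [ 0.0011  0.0155 -0.    ]
```

Emit:
{"api": "send_rows", "payload": {"series": [{"tx":0.7,"ty":0.5,"tz":1.0,"wx":0.001,"wy":0.0155,"wz":0,"jaw":1},{"tx":0,"ty":0,"tz":0,"wx":0,"wy":0,"wz":0,"jaw":1}]}}

```text
t: 5.08
tool_pos: [0.6056, -0.0871, 0.1995]
tool_rot: [0.338, -3.121, -0.002]
contact_force: [-0.9, -0.3, -3.1]
opening: 0.0129
```

```bash
python3 - <<'E'
from h import *
show(); i=ctrl.camera_info("wrist"); im=ctrl.get_image("wrist")[:,:,::-1]; cv2.imwrite("pics/w2.png",im)
np.savez("w2.npz",**i); show()
im=ctrl.get_image("top")[:,:,::-1]; cv2.imwrite("pics/t2.png",im)
E
```

```text
t 5.08 p [ 0.6056 -0.0871  0.1995] ythd 102.35 q6 -2.051 q1 -0.265 tilt [-0.0025  0.0009] F [-0.87 -0.3  -3.13] M [ 0.028  0.025 -0.003] op 0.0129
t 5.12 p [ 0.6063 -0.0872  0.2004] ythd 102.37 q6 -2.051 q1 -0.264 tilt [-0.0007  0.0004] F [-0.09  0.98 -1.23] M [-0.017  0.005  0.02 ] op 0.0125
```

View pics/w2.png

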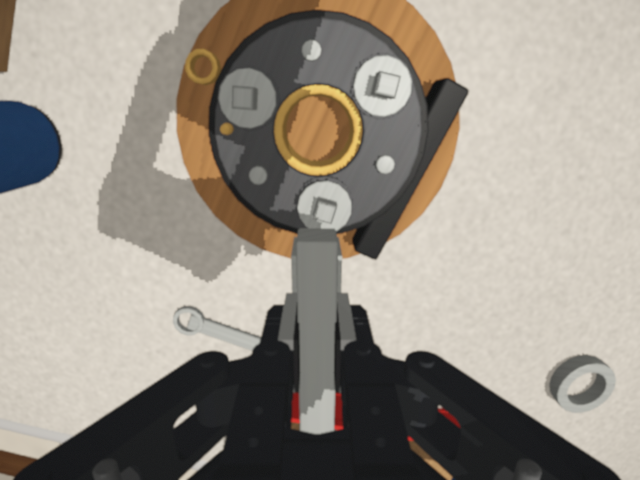

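The wrist picture shows A at (243,97), with the brass nipple at (227,129) on its anticlockwise side. B is at (386,84) and C at (325,209), and the gripped bar shows at (318,330). I'll enlarge each head.

```bash
python3 - <<'E'
from h import *
im=cv2.imread("pics/w2.png")
L=[im[y-35:y+35,x-35:x+35] for x,y in((243,97),(386,84),(325,205))]
cv2.imwrite("pics/w2c.png",cv2.resize(np.hstack(L),None,fx=3.8,fy=3.8,interpolation=2))
E
```

```text
(no output)
```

View pics/w2c.png

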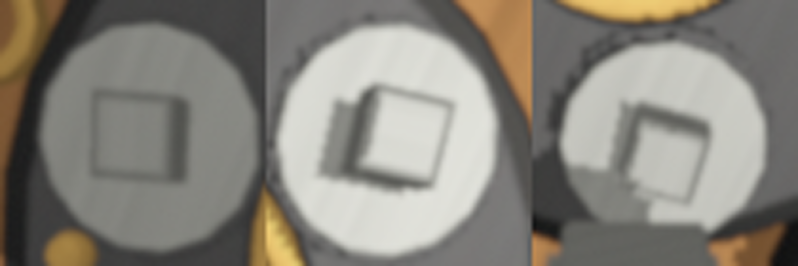

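```bash
python3 - <<'E'
from h import *
i=dict(np.load("w2.npz"))
C={'A':((243,97),[(92,90),(168,97),(165,181),(92,175)],(147.5,137)),
'B':((386,84),[(112,88),(188,102),(169,185),(91,175)],(387-266,140)),
'C':((325,205),[(106,124),(176,137),(154,203),(98,180)],(664-532,142))}
res={}
for n,(c,q,co) in C.items():
    P=np.array([onz("wrist",(c[0]-35+x/3.8,c[1]-35+y/3.8),.080,i) for x,y in q])
    e=[P[k]-P[k-1] for k in range(4)]
    K=onz("wrist",(c[0]-35+co[0]/3.8,c[1]-35+co[1]/3.8),.067,i)
    print(n,P.mean(0).round(4),'collar',K.round(4),'sides',[round(np.linalg.norm(x)*1e3,1) for x in e],'ang',[round(np.degrees(np.arctan2(x[1],x[0]))%90,1) for x in e])
    res[n]=P.mean(0)
for a,b in('AB','BC','CA'): print(a+b,np.linalg.norm(res[a]-res[b]))
print(np.mean(list(res.values()),0))
E
```

```text
A [ 0.5266 -0.1527  0.08  ] collar [ 0.5262 -0.152   0.067 ] sides [np.float64(13.6), np.float64(12.7), np.float64(13.5), np.float64(12.4)] ang [np.float64(8.9), np.float64(6.8), np.float64(7.5), np.float64(7.3)]
B [ 0.4994 -0.0639  0.08  ] collar [ 0.4992 -0.0649  0.067 ] sides [np.float64(14.0), np.float64(12.9), np.float64(13.4), np.float64(13.3)] ang [np.float64(0.4), np.float64(3.2), np.float64(1.9), np.float64(5.9)]
C [ 0.5891 -0.0843  0.08  ] collar [ 0.5888 -0.0843  0.067 ] sides [np.float64(10.6), np.float64(13.0), np.float64(13.1), np.float64(11.2)] ang [np.float64(4.5), np.float64(1.6), np.float64(85.2), np.float64(79.2)]
AB 0.09293168746888288
BC 0.09204116326006642
CA 0.09273289007031603
[ 0.53835762 -0.10030818  0.08      ]
```

```bash
python3 - <<'E'
from h import *
show();plan([.5267,-.152,.172],97.6,3)
E
```

```text
t 5.17 p [ 0.6067 -0.0874  0.201 ] ythd 102.37 q6 -2.051 q1 -0.264 tilt [0.0005 0.0001] F [-0.48  0.69 -2.36] M [-0.001  0.028  0.037] op 0.0128
0 t [ 3.07 -1.53  0.96] wz 0.0278
1 t [ 3.02 -1.62  0.96] wz 0.0278
2 t [ 2.98 -1.7   0.96] wz 0.0278
level wx wy [ 0.      0.0005 -0.    ]
```

Emit:
{"api": "send_rows", "payload": {"series": [{"tx":3.0,"ty":-1.53,"tz":0.8,"wx":0,"wy":0,"wz":0.028,"jaw":1},{"tx":3.0,"ty":-1.62,"tz":0.9,"wx":0,"wy":0,"wz":0.028,"jaw":1},{"tx":2.5,"ty":-1.6,"tz":0.8,"wx":0,"wy":0,"wz":0.028,"jaw":1},{"tx":0,"ty":0,"tz":0,"wx":0,"wy":0,"wz":0,"jaw":1}]}}

```text
t: 5.68
tool_pos: [0.5312, -0.1482, 0.1769]
tool_rot: [-0.212, 3.13, -0.002]
contact_force: [1.1, -0.3, -2.2]
opening: 0.0126
```

```bash
python3 - <<'E'
from h import *
show();plan([.5267,-.152,.170],97.6,1)
E
```

```text
t 5.67 p [ 0.5312 -0.1482  0.1769] ythd 97.74 q6 -2.114 q1 -0.407 tilt [ 0.004  -0.0009] F [ 1.12 -0.29 -2.22] M [ 0.004 -0.038  0.005] op 0.0126
0 t [ 0.5  -0.31  0.69] wz 0.0025
level wx wy [-0.0014  0.0039  0.    ]
```

Emit:
{"api": "send_rows", "payload": {"series": [{"tx":0.5,"ty":-0.31,"tz":0.6,"wx":-0.001,"wy":0.004,"wz":0,"jaw":1},{"tx":0,"ty":0,"tz":0,"wx":0,"wy":0,"wz":0,"jaw":1}]}}

```text
t: 5.92
tool_pos: [0.5276, -0.1511, 0.1715]
tool_rot: [-0.215, 3.133, -0.001]
contact_force: [-0.3, 1.0, -2.5]
opening: 0.0127
```

```bash
python3 - <<'E'
from h import *
show();plan([.5267,-.152,.165],97.6,1)
im=ctrl.get_image("scene")[:,:,::-1]; crop(im,205,170,130,130,5,"pics/s3.png")
im=ctrl.get_image("wrist")[:,:,::-1]; cv2.imwrite("pics/w3.png",im)
show()
E
```

```text
t 5.92 p [ 0.5276 -0.1511  0.1715] ythd 97.86 q6 -2.123 q1 -0.415 tilt [ 0.0016 -0.0007] F [-0.29  0.98 -2.53] M [-0.002 -0.02  -0.   ] op 0.0127
0 t [ 0.1  -0.08  0.65] wz 0.0045
level wx wy [-0.0009  0.0015  0.    ]
t 6.03 p [ 0.5282 -0.1512  0.1723] ythd 97.87 q6 -2.123 q1 -0.414 tilt [ 0.0032 -0.0012] F [-0.15  0.38 -2.73] M [-0.017  0.062  0.016] op 0.0126
```

View pics/s3.png

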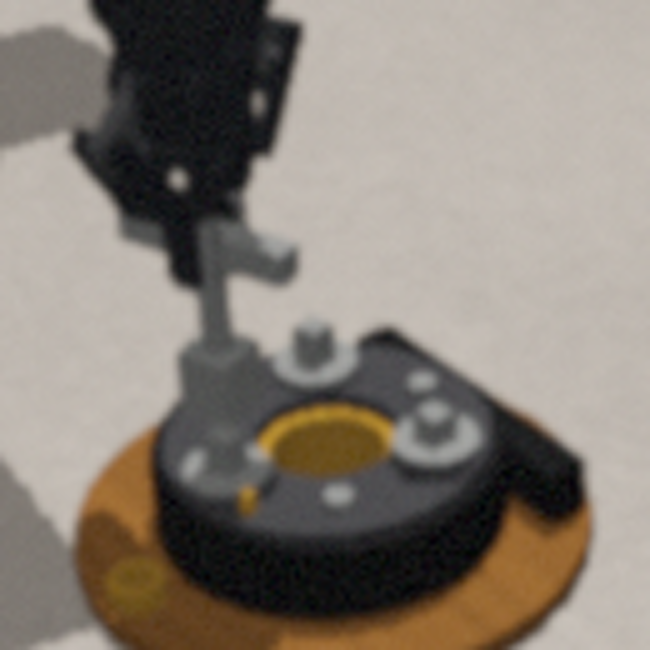

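View pics/w3.png

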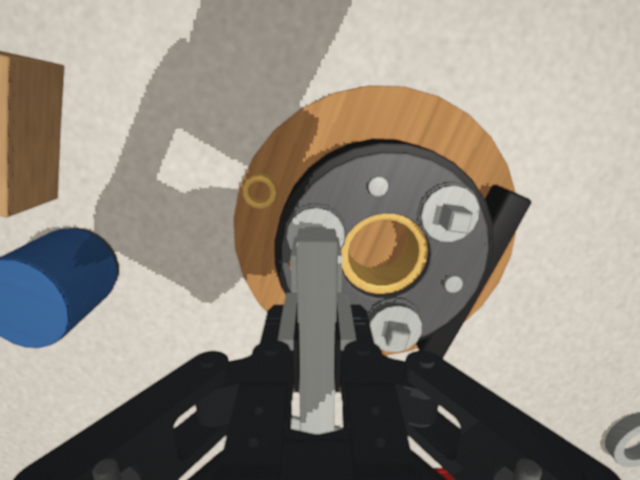

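```bash
python3 - <<'E'
from h import *
o,p,T=st()
X=[p+[0,0,.0], p-[0,0,.04],p-[0,0,.0743],[.5267,-.152,.083],[.4995,-.0643,.083],[.589,-.0846,.083]]
print(((proj("scene",X)-[205,170])*5).round(0))
lev();plan([.5267,-.152,.162],97.6,1)
E
```

```text
[[207. 259.]
 [216. 340.]
 [223. 407.]
 [222. 435.]
 [311. 325.]
 [433. 411.]]
level wx wy [-0.0016  0.003   0.    ]
0 t [ 0.17 -0.06  1.03] wz 0.0047
level wx wy [-0.0016  0.003   0.    ]
```

Emit:
{"api": "send_rows", "payload": {"series": [{"tx":0.16,"ty":-0.06,"tz":0.8,"wx":-0.0015,"wy":0.003,"wz":0.004,"jaw":1},{"tx":0,"ty":0,"tz":0,"wx":0,"wy":0,"wz":0,"jaw":1}]}}

```text
t: 6.28
tool_pos: [0.5273, -0.1516, 0.164]
tool_rot: [-0.211, 3.134, -0.0]
contact_force: [-0.2, 0.4, -2.2]
opening: 0.0127
```

```bash
python3 - <<'E'
from h import *
show();plan([.5267,-.152,.155],97.6,1)
E
```

```text
t 6.28 p [ 0.5273 -0.1516  0.164 ] ythd 97.69 q6 -2.121 q1 -0.416 tilt [ 0.0002 -0.0001] F [-0.18  0.38 -2.23] M [-0.011 -0.005 -0.06 ] op 0.0127
0 t [ 0.06 -0.03  0.9 ] wz 0.0015
level wx wy [-0.0001  0.0002  0.    ]
```

Emit:
{"api": "send_rows", "payload": {"series": [{"tx":0.06,"ty":-0.03,"tz":0.4,"wx":0,"wy":0,"wz":0,"jaw":1},{"tx":0,"ty":0,"tz":0.4,"wx":0,"wy":0,"wz":0,"jaw":1}]}}

```text
t: 6.52
tool_pos: [0.5271, -0.152, 0.1558]
tool_rot: [-0.211, 3.134, -0.001]
contact_force: [0.3, -0.9, -2.9]
opening: 0.0126
```

```bash
python3 - <<'E'
from h import *
show();plan([.5267,-.152,.150],97.6,1)
E
```

```text
t 6.53 p [ 0.5271 -0.152   0.1558] ythd 97.70 q6 -2.122 q1 -0.417 tilt [ 0.0008 -0.0003] F [ 0.33 -0.94 -2.9 ] M [-0.021 -0.033 -0.016] op 0.0126
0 t [0.04 0.01 0.58] wz 0.0017
level wx wy [-0.0004  0.0007  0.    ]
```

Emit:
{"api": "send_rows", "payload": {"series": [{"tx":0.03,"ty":0,"tz":0.3,"wx":0,"wy":0,"wz":0,"jaw":1},{"tx":0,"ty":0,"tz":0.3,"wx":0,"wy":0,"wz":0,"jaw":1}]}}

```text
t: 6.78
tool_pos: [0.5266, -0.1521, 0.1491]
tool_rot: [-0.211, 3.134, -0.0]
contact_force: [0.3, 0.9, -2.5]
opening: 0.0127
```

```bash
python3 - <<'E'
from h import *
show();plan([.5267,-.152,.150],97.6,1)
E
```

```text
t 6.78 p [ 0.5266 -0.1521  0.1491] ythd 97.69 q6 -2.122 q1 -0.417 tilt [ 0.0004 -0.0002] F [ 0.31  0.89 -2.49] M [-0.021 -0.005 -0.02 ] op 0.0127
0 t [-0.01  0.01 -0.09] wz 0.0016
level wx wy [-0.0002  0.0003  0.    ]
```

The socket is 8 mm over the head with no contact force, so the fit is good. Now I'll feel for the washer.

Emit:
{"api": "send_rows", "payload": {"series": [{"tx":0,"ty":0,"tz":0.2,"wx":0,"wy":0,"wz":0,"jaw":1}]}}

```text
t: 6.9
tool_pos: [0.5265, -0.1521, 0.1469]
tool_rot: [-0.211, 3.134, -0.0]
contact_force: [1.5, -0.3, -2.6]
opening: 0.0128
```

Emit:
{"api": "send_rows", "payload": {"series": [{"tx":0,"ty":0,"tz":0.15,"wx":0,"wy":0,"wz":0,"jaw":1}]}}

```text
t: 7.02
tool_pos: [0.5265, -0.1521, 0.1452]
tool_rot: [-0.211, 3.134, -0.0]
contact_force: [0.0, 0.1, -2.7]
opening: 0.0127
```

Emit:
{"api": "send_rows", "payload": {"series": [{"tx":0,"ty":0,"tz":0.15,"wx":0,"wy":0,"wz":0,"jaw":1}]}}

```text
t: 7.15
tool_pos: [0.5266, -0.1521, 0.1437]
tool_rot: [-0.211, 3.134, -0.0]
contact_force: [-0.8, 0.9, -2.5]
opening: 0.0125
```

Emit:
{"api": "send_rows", "payload": {"series": [{"tx":0,"ty":0,"tz":0.15,"wx":0,"wy":0,"wz":0,"jaw":1}]}}

```text
t: 7.28
tool_pos: [0.5266, -0.1521, 0.1422]
tool_rot: [-0.211, 3.134, -0.0]
contact_force: [0.2, 0.1, -1.8]
opening: 0.0125
```

Emit:
{"api": "send_rows", "payload": {"series": [{"tx":0,"ty":0,"tz":0.15,"wx":0,"wy":0,"wz":0,"jaw":1}]}}

```text
t: 7.4
tool_pos: [0.5267, -0.1521, 0.1407]
tool_rot: [-0.211, 3.134, -0.0]
contact_force: [-0.0, -0.3, -3.2]
opening: 0.0129
```

Emit:
{"api": "send_rows", "payload": {"series": [{"tx":0,"ty":0,"tz":0.1,"wx":0,"wy":0,"wz":0,"jaw":1}]}}

```text
t: 7.52
tool_pos: [0.5267, -0.1521, 0.1396]
tool_rot: [-0.211, 3.134, -0.0]
contact_force: [0.1, -0.1, -1.9]
opening: 0.0126
```

Emit:
{"api": "send_rows", "payload": {"series": [{"tx":0,"ty":0,"tz":0.1,"wx":0,"wy":0,"wz":0,"jaw":1}]}}

```text
t: 7.65
tool_pos: [0.5267, -0.1522, 0.1386]
tool_rot: [-0.211, 3.134, -0.0]
contact_force: [0.6, 0.2, -2.0]
opening: 0.0127
```

Emit:
{"api": "send_rows", "payload": {"series": [{"tx":0,"ty":0,"tz":0.1,"wx":0,"wy":0,"wz":0,"jaw":1}]}}

```text
t: 7.78
tool_pos: [0.5268, -0.1522, 0.1379]
tool_rot: [-0.211, 3.134, -0.001]
contact_force: [-0.7, -0.2, -0.4]
opening: 0.0124
```

Emit:
{"api": "send_rows", "payload": {"series": [{"tx":0,"ty":0,"tz":0.08,"wx":0,"wy":0,"wz":0,"jaw":1}]}}

```text
t: 7.9
tool_pos: [0.5269, -0.1523, 0.1376]
tool_rot: [-0.211, 3.134, -0.001]
contact_force: [-2.0, 0.3, 1.6]
opening: 0.0128
```

Contact: the reading went from −2.5 N to +1.6 N, so about 4 N with the key bottom at about 63 mm. Now I'll start turning A in small steps to find where the flats take up.

Emit:
{"api": "send_rows", "payload": {"series": [{"tx":0,"ty":0,"tz":0.05,"wx":0,"wy":0,"wz":0.06,"jaw":1}]}}

```text
t: 8.02
tool_pos: [0.5271, -0.1523, 0.1377]
tool_rot: [-0.114, 3.138, -0.001]
contact_force: [-1.7, -0.3, 1.1]
opening: 0.0125
```

```bash
python3 -c "
from h import *
show()"
```

```text
t 8.03 p [ 0.5271 -0.1523  0.1377] ythd 94.16 q6 -2.060 q1 -0.417 tilt [ 0.0013 -0.0006] F [-1.69 -0.31  1.08] M [0.112 0.27  0.03 ] op 0.0125
```

Emit:
{"api": "send_rows", "payload": {"series": [{"tx":0,"ty":0,"tz":0.04,"wx":0,"wy":0,"wz":0.05,"jaw":1}]}}

```text
t: 8.15
tool_pos: [0.5272, -0.1524, 0.1378]
tool_rot: [-0.033, 3.14, -0.001]
contact_force: [-2.0, 0.0, 0.1]
opening: 0.0126
```

```bash
python3 -c "
from h import *
show()"
```

```text
t 8.15 p [ 0.5272 -0.1524  0.1378] ythd 91.21 q6 -2.009 q1 -0.417 tilt [ 0.0014 -0.0009] F [-1.98  0.01  0.1 ] M [0.107 0.348 0.015] op 0.0126
```

Emit:
{"api": "send_rows", "payload": {"series": [{"tx":0,"ty":0,"tz":0.04,"wx":0,"wy":0,"wz":0.04,"jaw":1}]}}

```text
t: 8.28
tool_pos: [0.5271, -0.1523, 0.1377]
tool_rot: [0.032, 3.141, -0.001]
contact_force: [-1.5, 0.5, 0.8]
opening: 0.0125
```

```bash
python3 -c "
from h import *
show()"
```

```text
t 8.28 p [ 0.5271 -0.1523  0.1377] ythd 88.84 q6 -1.967 q1 -0.417 tilt [ 0.0008 -0.0005] F [-1.52  0.55  0.81] M [0.268 0.477 0.021] op 0.0125
```

Emit:
{"api": "send_rows", "payload": {"series": [{"tx":0,"ty":0,"tz":0.04,"wx":0,"wy":0,"wz":0.04,"jaw":1}]}}

```text
t: 8.4
tool_pos: [0.5269, -0.1522, 0.1377]
tool_rot: [0.097, 3.14, -0.0]
contact_force: [-2.0, 0.8, 1.1]
opening: 0.0128
```

```bash
python3 -c "
from h import *
show()"
```

```text
t 8.40 p [ 0.5269 -0.1522  0.1377] ythd 86.48 q6 -1.926 q1 -0.417 tilt [ 0.0002 -0.0001] F [-1.95  0.78  1.13] M [0.241 0.39  0.1  ] op 0.0128
```

Emit:
{"api": "send_rows", "payload": {"series": [{"tx":0,"ty":0,"tz":0.05,"wx":0,"wy":0,"wz":0.04,"jaw":1}]}}

```text
t: 8.52
tool_pos: [0.5269, -0.1522, 0.1377]
tool_rot: [0.16, 3.137, -0.0]
contact_force: [-0.8, -0.1, 0.3]
opening: 0.0127
```

```bash
python3 -c "
from h import *
show()"
```

```text
t 8.53 p [ 0.5269 -0.1522  0.1377] ythd 84.15 q6 -1.885 q1 -0.417 tilt [ 0.     -0.0001] F [-0.81 -0.12  0.3 ] M [0.17  0.323 0.193] op 0.0127
```

Emit:
{"api": "send_rows", "payload": {"series": [{"tx":0,"ty":0,"tz":0.05,"wx":0,"wy":0,"wz":0.04,"jaw":1}]}}

```text
t: 8.65
tool_pos: [0.5269, -0.1521, 0.1377]
tool_rot: [-0.224, -3.133, 0.0]
contact_force: [-0.5, 1.5, 0.5]
opening: 0.0124
```

```bash
python3 -c "
from h import *
show()"
```

```text
t 8.65 p [ 0.5269 -0.1521  0.1377] ythd 81.83 q6 -1.845 q1 -0.417 tilt [-0.0002 -0.0003] F [-0.51  1.51  0.49] M [0.152 0.263 0.183] op 0.0124
```

Emit:
{"api": "send_rows", "payload": {"series": [{"tx":0,"ty":0,"tz":0.05,"wx":0,"wy":0,"wz":0.04,"jaw":1}]}}

```text
t: 8.78
tool_pos: [0.527, -0.1521, 0.1377]
tool_rot: [-0.287, -3.128, 0.001]
contact_force: [-1.6, 0.3, 1.0]
opening: 0.0129
```

```bash
python3 -c "
from h import *
show()"
```

```text
t 8.78 p [ 0.527  -0.1521  0.1377] ythd 79.50 q6 -1.804 q1 -0.416 tilt [-0.0002 -0.0004] F [-1.57  0.27  1.02] M [0.16  0.345 0.227] op 0.0129
```

Torque plateaus at about 0.2 N·m from a tool angle of about 85°, so the screw is moving. The end angle for A is about −5°.

Emit:
{"api": "send_rows", "payload": {"series": [{"tx":0,"ty":0,"tz":0.06,"wx":0,"wy":0,"wz":0.1,"jaw":1},{"tx":0,"ty":0,"tz":0.06,"wx":0,"wy":0,"wz":0.1,"jaw":1},{"tx":0,"ty":0,"tz":0.06,"wx":0,"wy":0,"wz":0.1,"jaw":1}]}}

```text
t: 9.15
tool_pos: [0.5271, -0.152, 0.1377]
tool_rot: [-0.763, -3.047, 0.001]
contact_force: [-1.5, 1.0, 1.2]
opening: 0.0127
```

```bash
python3 -c "
from h import *
show();lev();go([.5267,-.152,.1377])"
```

```text
t 9.15 p [ 0.5271 -0.152   0.1377] ythd 61.90 q6 -1.496 q1 -0.416 tilt [-0.0005 -0.0007] F [-1.5   1.    1.19] M [0.209 0.368 0.251] op 0.0127
level wx wy [-0.0009 -0.0001  0.    ]
turn wz total rad 0.0000 shift now-axes cm [ 0.04 -0.01  0.  ]
shift after-turn axes cm [ 0.04 -0.01  0.  ]
```

Emit:
{"api": "send_rows", "payload": {"series": [{"tx":0,"ty":0,"tz":0.06,"wx":0,"wy":0,"wz":0.12,"jaw":1},{"tx":0,"ty":0,"tz":0.06,"wx":0,"wy":0,"wz":0.12,"jaw":1},{"tx":0,"ty":0,"tz":0.06,"wx":0,"wy":0,"wz":0.12,"jaw":1},{"tx":0,"ty":0,"tz":0.06,"wx":0,"wy":0,"wz":0.12,"jaw":1}]}}

```text
t: 9.65
tool_pos: [0.5273, -0.152, 0.1377]
tool_rot: [-1.483, -2.769, 0.002]
contact_force: [-2.1, 0.2, 1.3]
opening: 0.0124
```

```bash
python3 -c "
from h import *
show();lev();go([.5267,-.152,.1377],-5)"
```

```text
t 9.65 p [ 0.5273 -0.152   0.1377] ythd 33.66 q6 -1.003 q1 -0.416 tilt [-0.0009 -0.0012] F [-2.1   0.16  1.27] M [0.145 0.382 0.229] op 0.0124
level wx wy [-0.0014  0.0004  0.    ]
turn wz total rad 0.6747 shift now-axes cm [ 0.03 -0.05  0.  ]
shift after-turn axes cm [-0.01 -0.06  0.  ]
```

Emit:
{"api": "send_rows", "payload": {"series": [{"tx":0,"ty":-0.03,"tz":0.06,"wx":-0.001,"wy":0,"wz":0.12,"jaw":1},{"tx":0,"ty":0,"tz":0.06,"wx":0,"wy":0,"wz":0.12,"jaw":1},{"tx":0,"ty":0,"tz":0.06,"wx":0,"wy":0,"wz":0.12,"jaw":1},{"tx":0,"ty":0,"tz":0.06,"wx":0,"wy":0,"wz":0.12,"jaw":1},{"tx":0,"ty":0,"tz":0.06,"wx":0,"wy":0,"wz":0.08,"jaw":1}]}}

```text
t: 10.28
tool_pos: [0.5274, -0.1521, 0.1377]
tool_rot: [2.207, 2.235, -0.001]
contact_force: [-1.5, 0.9, 1.3]
opening: 0.0128
```

```bash
python3 -c "
from h import *
show();lev();go([.5267,-.152,.1377],-5)"
```

```text
t 10.28 p [ 0.5274 -0.1521  0.1377] ythd 0.71 q6 -0.428 q1 -0.416 tilt [-0.     -0.0013] F [-1.51  0.86  1.34] M [0.119 0.347 0.214] op 0.0128
level wx wy [-0.      0.0013  0.    ]
turn wz total rad 0.0997 shift now-axes cm [ 0.01 -0.07 -0.  ]
shift after-turn axes cm [-0.   -0.07 -0.  ]
```

Emit:
{"api": "send_rows", "payload": {"series": [{"tx":0,"ty":0,"tz":0.06,"wx":0,"wy":0,"wz":0.08,"jaw":1},{"tx":0,"ty":0,"tz":0.05,"wx":0,"wy":0,"wz":0.02,"jaw":1}]}}

```text
t: 10.52
tool_pos: [0.5275, -0.1521, 0.1377]
tool_rot: [2.317, 2.12, -0.002]
contact_force: [-2.2, 1.1, 1.8]
opening: 0.013
```

```bash
python3 -c "
from h import *
show();lev();go([.5267,-.152,.1377],-5)"
```

```text
t 10.53 p [ 0.5275 -0.1521  0.1377] ythd -5.11 q6 -0.326 q1 -0.415 tilt [-0.0002 -0.0017] F [-2.18  1.12  1.85] M [0.156 0.406 0.275] op 0.0130
level wx wy [-0.0001  0.0017  0.    ]
turn wz total rad -0.0018 shift now-axes cm [-0.   -0.08  0.  ]
shift after-turn axes cm [-0.   -0.08  0.  ]
```

A's turn is complete at −5.1°. I'll back off within the play, lift, and check by picture.

Emit:
{"api": "send_rows", "payload": {"series": [{"tx":0,"ty":0,"tz":0,"wx":0,"wy":0,"wz":-0.1,"jaw":1},{"tx":0,"ty":-0.05,"tz":-0.5,"wx":0,"wy":0.001,"wz":-0.03,"jaw":1},{"tx":0,"ty":0,"tz":-1.5,"wx":0,"wy":0,"wz":0,"jaw":1},{"tx":0,"ty":0,"tz":-1.8,"wx":0,"wy":0,"wz":0,"jaw":1},{"tx":0,"ty":0,"tz":0,"wx":0,"wy":0,"wz":0,"jaw":1}]}}

```text
t: 11.15
tool_pos: [0.5277, -0.1523, 0.1788]
tool_rot: [2.171, 2.267, 0.001]
contact_force: [0.4, 0.4, -2.1]
opening: 0.0128
```

```bash
python3 -c "
from h import *
show();plan([.58,-.11,.20],65,8)"
```

```text
t 11.15 p [ 0.5277 -0.1523  0.1788] ythd 2.48 q6 -0.460 q1 -0.416 tilt [ 0.0024 -0.0014] F [ 0.37  0.38 -2.11] M [ 0.026  0.039 -0.023] op 0.0128
0 t [ 0.5   0.68 -0.26] wz -0.1364
1 t [ 0.4   0.74 -0.26] wz -0.1364
2 t [ 0.3   0.79 -0.26] wz -0.1364
3 t [ 0.19  0.82 -0.26] wz -0.1364
4 t [ 0.08  0.84 -0.26] wz -0.1364
5 t [-0.04  0.84 -0.26] wz -0.1364
6 t [-0.15  0.83 -0.26] wz -0.1364
7 t [-0.26  0.8  -0.26] wz -0.1364
level wx wy [ 0.0023  0.0015 -0.    ]
```

```bash
python3 -c "
from h import *
plan([.595,-.088,.195],93,10)"
```

```text
0 t [ 0.61  0.7  -0.16] wz -0.1580
1 t [ 0.5   0.79 -0.16] wz -0.1580
2 t [ 0.37  0.86 -0.16] wz -0.1580
3 t [ 0.23  0.9  -0.16] wz -0.1580
4 t [ 0.08  0.93 -0.16] wz -0.1580
5 t [-0.07  0.93 -0.16] wz -0.1580
6 t [-0.21  0.91 -0.16] wz -0.1580
7 t [-0.35  0.86 -0.16] wz -0.1580
8 t [-0.48  0.8  -0.16] wz -0.1580
9 t [-0.6   0.71 -0.16] wz -0.1580
level wx wy [ 0.0023  0.0015 -0.    ]
```

Emit:
{"api": "send_rows", "payload": {"series": [{"tx":0.6,"ty":0.7,"tz":-0.3,"wx":0.002,"wy":0.001,"wz":-0.155,"jaw":1},{"tx":0.5,"ty":0.8,"tz":-0.3,"wx":0,"wy":0,"wz":-0.155,"jaw":1},{"tx":0.37,"ty":0.86,"tz":-0.3,"wx":0,"wy":0,"wz":-0.155,"jaw":1},{"tx":0.23,"ty":0.9,"tz":-0.3,"wx":0,"wy":0,"wz":-0.155,"jaw":1},{"tx":0.1,"ty":0.93,"tz":0,"wx":0,"wy":0,"wz":-0.155,"jaw":1}]}}

```text
t: 11.78
tool_pos: [0.5611, -0.1194, 0.1913]
tool_rot: [-1.121, -2.934, 0.002]
contact_force: [-0.5, 0.3, -3.2]
opening: 0.0128
```

Emit:
{"api": "send_rows", "payload": {"series": [{"tx":-0.07,"ty":0.93,"tz":0,"wx":0,"wy":0,"wz":-0.155,"jaw":1},{"tx":-0.2,"ty":0.9,"tz":0,"wx":0,"wy":0,"wz":-0.155,"jaw":1},{"tx":-0.35,"ty":0.86,"tz":0,"wx":0,"wy":0,"wz":-0.155,"jaw":1},{"tx":-0.5,"ty":0.8,"tz":0,"wx":0,"wy":0,"wz":-0.155,"jaw":1},{"tx":0,"ty":0,"tz":0,"wx":0,"wy":0,"wz":0,"jaw":1}]}}

```text
t: 12.4
tool_pos: [0.5878, -0.092, 0.1901]
tool_rot: [-0.143, -3.134, 0.001]
contact_force: [-0.4, -0.6, -2.1]
opening: 0.0129
```

```bash
cat >> h.py <<'E'
def snap(n,name):
    i=ctrl.camera_info(n); im=ctrl.get_image(n)[:,:,::-1]; cv2.imwrite(f"pics/{name}.png",im); np.savez(f"{name}.npz",**i); return i
E
python3 -c "
from h import *
show();i=snap('wrist','w4');show()
P=proj('wrist',[[.5267,-.152,.083],[.4995,-.0643,.083],[.589,-.0846,.083]],i);print(P)
im=cv2.imread('pics/w4.png')
L=[im[max(0,int(y)-35):max(0,int(y)-35)+70,int(x)-35:int(x)+35] for x,y in P]
print([(int(x)-35,max(0,int(y)-35)) for x,y in P])
cv2.imwrite('pics/w4c.png',cv2.resize(np.hstack(L),None,fx=3.8,fy=3.8,interpolation=2))
"
```

```text
t 12.40 p [ 0.5878 -0.092   0.1901] ythd 84.77 q6 -1.759 q1 -0.280 tilt [-0.0041 -0.0004] F [-0.38 -0.63 -2.12] M [ 0.009  0.004 -0.012] op 0.0129
t 12.45 p [ 0.5876 -0.0923  0.1901] ythd 84.71 q6 -1.758 q1 -0.280 tilt [-0.0043 -0.0005] F [-0.11 -0.03 -2.74] M [-0.002 -0.011  0.017] op 0.0126
[[214.08133602 157.20081359]
 [349.14031545  98.54097187]
 [327.92620918 240.34060107]]
[(179, 122), (314, 63), (292, 205)]
```

View pics/w4c.png

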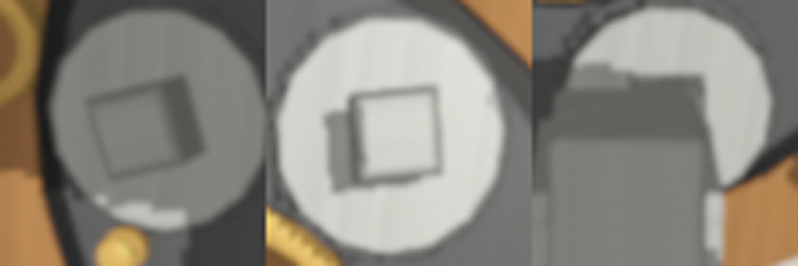

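View pics/w4.png

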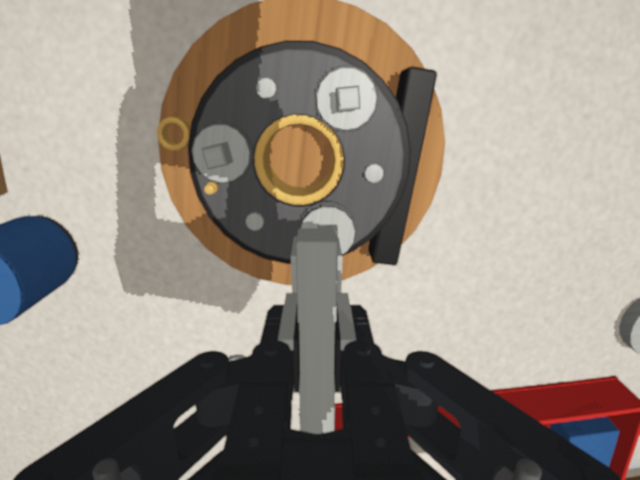

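In the crop, A's square is (88,100)-(165,83)-(184,160)-(112,178) and B's is (356,97)-(435,90)-(440,172)-(362,178). I'll compute their angles.

```bash
python3 - <<'E'
from h import *
i=dict(np.load("w4.npz"))
C={'A':((179,122),[(88,100),(165,83),(184,160),(112,178)]),'B':((314,63),[(90,97),(169,90),(174,172),(96,178)])}
for n,(c,q) in C.items():
    P=np.array([onz("wrist",(c[0]+x/3.8,c[1]+y/3.8),.080,i) for x,y in q]); e=[P[k]-P[k-1] for k in range(4)]
    print(n,P.mean(0).round(4),[round(np.linalg.norm(x)*1e3,1) for x in e],[round(np.degrees(np.arctan2(x[1],x[0]))%90,1) for x in e])
plan([.4995,-.0643,.170],93,4)
E
```

```text
A [ 0.5265 -0.1521  0.08  ] [np.float64(13.5), np.float64(13.6), np.float64(13.1), np.float64(13.0)] [np.float64(7.5), np.float64(6.2), np.float64(5.0), np.float64(8.0)]
B [ 0.4993 -0.0642  0.08  ] [np.float64(12.6), np.float64(12.7), np.float64(12.7), np.float64(12.7)] [np.float64(0.1), np.float64(89.8), np.float64(0.2), np.float64(89.2)]
0 t [2.26 0.49 0.51] wz -0.0362
1 t [2.24 0.57 0.51] wz -0.0362
2 t [2.21 0.66 0.51] wz -0.0362
3 t [2.19 0.73 0.51] wz -0.0362
level wx wy [-0.0009 -0.0042  0.    ]
```

A's square reads 6.7° against 7.6° before (mod 90), so it has turned about 91°. B's flats are at about 0.5°. Moving over B now.

Emit:
{"api": "send_rows", "payload": {"series": [{"tx":2.26,"ty":0.5,"tz":0.3,"wx":-0.001,"wy":-0.004,"wz":-0.027,"jaw":1},{"tx":2.25,"ty":0.57,"tz":0.4,"wx":0,"wy":0,"wz":-0.027,"jaw":1},{"tx":2.2,"ty":0.65,"tz":0.4,"wx":0,"wy":0,"wz":-0.027,"jaw":1},{"tx":1.9,"ty":0.65,"tz":0.4,"wx":0,"wy":0,"wz":-0.027,"jaw":1},{"tx":0,"ty":0,"tz":0,"wx":0,"wy":0,"wz":0,"jaw":1}]}}

```text
t: 13.08
tool_pos: [0.499, -0.0646, 0.1743]
tool_rot: [0.007, -3.14, 0.001]
contact_force: [0.6, -0.4, -3.0]
opening: 0.0129
```

```bash
python3 -c "
from h import *
show();plan([.4995,-.0643,.165],90.8,1)"
```

```text
t 13.07 p [ 0.499  -0.0646  0.1743] ythd 90.25 q6 -1.851 q1 -0.276 tilt [-0.0014 -0.0008] F [ 0.62 -0.36 -3.02] M [-0.021 -0.039  0.042] op 0.0129
0 t [-0.05  0.03  0.93] wz -0.0096
level wx wy [-0.0008 -0.0014  0.    ]
```

Emit:
{"api": "send_rows", "payload": {"series": [{"tx":-0.05,"ty":0.03,"tz":0.8,"wx":-0.001,"wy":-0.001,"wz":-0.008,"jaw":1},{"tx":0,"ty":0,"tz":0.1,"wx":0,"wy":0,"wz":0,"jaw":1}]}}

```text
t: 13.32
tool_pos: [0.5005, -0.0651, 0.1654]
tool_rot: [-0.016, 3.14, -0.001]
contact_force: [-0.3, 0.5, -3.4]
opening: 0.0124
```

```bash
python3 -c "
from h import *
show();plan([.4995,-.0643,.155],90.8,1)"
```

```text
t 13.32 p [ 0.5005 -0.0651  0.1654] ythd 90.57 q6 -1.858 q1 -0.277 tilt [ 0.0013 -0.0004] F [-0.31  0.47 -3.43] M [ 0.004  0.012 -0.001] op 0.0124
0 t [0.1  0.08 1.04] wz -0.0040
level wx wy [-0.0004  0.0013  0.    ]
```

Emit:
{"api": "send_rows", "payload": {"series": [{"tx":0.08,"ty":0.08,"tz":0.3,"wx":0,"wy":0.001,"wz":-0.004,"jaw":1},{"tx":0,"ty":0,"tz":0.3,"wx":0,"wy":0,"wz":0,"jaw":1}]}}

```text
t: 13.58
tool_pos: [0.5005, -0.0646, 0.1593]
tool_rot: [-0.021, 3.141, -0.001]
contact_force: [-0.3, 0.1, -2.9]
opening: 0.0126
```

```bash
python3 -c "
from h import *
show();plan([.4995,-.0643,.155],90.8,1)"
```

```text
t 13.57 p [ 0.5005 -0.0646  0.1593] ythd 90.77 q6 -1.860 q1 -0.276 tilt [ 0.0007 -0.0006] F [-0.31  0.14 -2.92] M [-0.024  0.023  0.017] op 0.0126
0 t [0.1  0.03 0.43] wz -0.0005
level wx wy [-0.0006  0.0007  0.    ]
```

Emit:
{"api": "send_rows", "payload": {"series": [{"tx":0.1,"ty":0.03,"tz":0.3,"wx":0,"wy":0,"wz":0,"jaw":1},{"tx":0,"ty":0,"tz":0.3,"wx":0,"wy":0,"wz":0,"jaw":1}]}}

```text
t: 13.82
tool_pos: [0.4997, -0.0644, 0.1528]
tool_rot: [-0.021, 3.141, -0.001]
contact_force: [0.1, -0.2, -1.9]
opening: 0.0128
```

Emit:
{"api": "send_rows", "payload": {"series": [{"tx":0,"ty":0,"tz":0.3,"wx":0,"wy":0,"wz":0,"jaw":1}]}}

```text
t: 13.95
tool_pos: [0.4997, -0.0644, 0.1496]
tool_rot: [-0.021, 3.141, -0.001]
contact_force: [-0.8, -0.1, -2.7]
opening: 0.0127
```

```bash
python3 -c "
from h import *
show();plan([.4995,-.0643,.145],90.8,1)"
```

```text
t 13.95 p [ 0.4997 -0.0644  0.1496] ythd 90.76 q6 -1.860 q1 -0.276 tilt [ 0.0006 -0.0006] F [-0.85 -0.15 -2.74] M [-0.009 -0.005  0.056] op 0.0127
0 t [0.02 0.01 0.46] wz -0.0008
level wx wy [-0.0006  0.0006  0.    ]
```

The socket is on B's head with no contact. Feeling for its washer.

Emit:
{"api": "send_rows", "payload": {"series": [{"tx":0,"ty":0,"tz":0.2,"wx":0,"wy":0,"wz":0,"jaw":1}]}}

```text
t: 14.08
tool_pos: [0.4996, -0.0644, 0.1473]
tool_rot: [-0.021, 3.141, -0.001]
contact_force: [0.9, 0.1, -2.4]
opening: 0.0127
```

Emit:
{"api": "send_rows", "payload": {"series": [{"tx":0,"ty":0,"tz":0.12,"wx":0,"wy":0,"wz":0,"jaw":1}]}}

```text
t: 14.2
tool_pos: [0.4995, -0.0643, 0.146]
tool_rot: [-0.021, 3.141, -0.001]
contact_force: [-0.2, 0.4, -1.7]
opening: 0.0127
```

Emit:
{"api": "send_rows", "payload": {"series": [{"tx":0,"ty":0,"tz":0.12,"wx":0,"wy":0,"wz":0,"jaw":1}]}}

```text
t: 14.32
tool_pos: [0.4996, -0.0644, 0.1448]
tool_rot: [-0.021, 3.141, -0.001]
contact_force: [0.5, 0.1, -2.8]
opening: 0.0128
```

Emit:
{"api": "send_rows", "payload": {"series": [{"tx":0,"ty":0,"tz":0.1,"wx":0,"wy":0,"wz":0,"jaw":1}]}}

```text
t: 14.45
tool_pos: [0.4997, -0.0644, 0.1438]
tool_rot: [-0.021, 3.141, -0.001]
contact_force: [1.0, 0.9, -3.4]
opening: 0.0127
```

Emit:
{"api": "send_rows", "payload": {"series": [{"tx":0,"ty":0,"tz":0.1,"wx":0,"wy":0,"wz":0,"jaw":1}]}}

```text
t: 14.58
tool_pos: [0.4997, -0.0644, 0.1428]
tool_rot: [-0.021, 3.141, -0.001]
contact_force: [0.5, -0.4, -3.1]
opening: 0.0129
```

Emit:
{"api": "send_rows", "payload": {"series": [{"tx":0,"ty":0,"tz":0.1,"wx":0,"wy":0,"wz":0,"jaw":1}]}}

```text
t: 14.7
tool_pos: [0.4997, -0.0644, 0.1418]
tool_rot: [-0.021, 3.141, -0.001]
contact_force: [0.6, -0.0, -2.7]
opening: 0.0125
```

Emit:
{"api": "send_rows", "payload": {"series": [{"tx":0,"ty":0,"tz":0.1,"wx":0,"wy":0,"wz":0,"jaw":1}]}}

```text
t: 14.82
tool_pos: [0.4997, -0.0644, 0.1407]
tool_rot: [-0.021, 3.141, -0.001]
contact_force: [-0.1, 0.1, -3.3]
opening: 0.0126
```

Emit:
{"api": "send_rows", "payload": {"series": [{"tx":0,"ty":0,"tz":0.1,"wx":0,"wy":0,"wz":0,"jaw":1}]}}

```text
t: 14.95
tool_pos: [0.4998, -0.0644, 0.1397]
tool_rot: [-0.021, 3.141, -0.001]
contact_force: [0.2, 0.4, -3.1]
opening: 0.0124
```

Emit:
{"api": "send_rows", "payload": {"series": [{"tx":0,"ty":0,"tz":0.1,"wx":0,"wy":0,"wz":0,"jaw":1}]}}

```text
t: 15.08
tool_pos: [0.4998, -0.0644, 0.1386]
tool_rot: [-0.021, 3.141, -0.001]
contact_force: [-0.6, 0.1, -2.7]
opening: 0.0125
```

Emit:
{"api": "send_rows", "payload": {"series": [{"tx":0,"ty":0,"tz":0.1,"wx":0,"wy":0,"wz":0,"jaw":1}]}}

```text
t: 15.2
tool_pos: [0.4998, -0.0644, 0.1375]
tool_rot: [-0.021, 3.141, -0.001]
contact_force: [0.1, 0.6, -2.7]
opening: 0.0127
```

Emit:
{"api": "send_rows", "payload": {"series": [{"tx":0,"ty":0,"tz":0.1,"wx":0,"wy":0,"wz":0,"jaw":1}]}}

```text
t: 15.32
tool_pos: [0.4999, -0.0644, 0.1367]
tool_rot: [-0.021, 3.14, -0.001]
contact_force: [0.1, -0.4, 0.2]
opening: 0.0128
```

Emit:
{"api": "send_rows", "payload": {"series": [{"tx":0,"ty":0,"tz":0.08,"wx":0,"wy":0,"wz":0,"jaw":1}]}}

```text
t: 15.45
tool_pos: [0.5, -0.0644, 0.1363]
tool_rot: [-0.021, 3.14, -0.001]
contact_force: [-1.5, -0.5, 1.2]
opening: 0.0123
```

Emit:
{"api": "send_rows", "payload": {"series": [{"tx":0,"ty":0,"tz":0.06,"wx":0,"wy":0,"wz":0.06,"jaw":1}]}}

```text
t: 15.58
tool_pos: [0.5002, -0.0645, 0.1363]
tool_rot: [0.076, 3.139, -0.001]
contact_force: [-0.4, -0.0, 0.8]
opening: 0.0122
```

```bash
python3 -c "
from h import *
show()"
```

```text
t 15.57 p [ 0.5002 -0.0645  0.1363] ythd 87.23 q6 -1.798 q1 -0.276 tilt [ 0.0015 -0.0008] F [-0.37 -0.04  0.76] M [0.066 0.263 0.062] op 0.0122
```

Emit:
{"api": "send_rows", "payload": {"series": [{"tx":0,"ty":0,"tz":0.06,"wx":0,"wy":0,"wz":0.05,"jaw":1}]}}

```text
t: 15.7
tool_pos: [0.5001, -0.0646, 0.1362]
tool_rot: [0.157, 3.137, -0.002]
contact_force: [-3.0, 0.0, 1.1]
opening: 0.0128
```

```bash
python3 -c "
from h import *
show()"
```

```text
t 15.70 p [ 0.5001 -0.0646  0.1362] ythd 84.28 q6 -1.746 q1 -0.276 tilt [ 0.0009 -0.0011] F [-3.01  0.03  1.08] M [-0.018  0.564  0.036] op 0.0128
```

Emit:
{"api": "send_rows", "payload": {"series": [{"tx":0,"ty":0,"tz":0.06,"wx":0,"wy":0,"wz":0.04,"jaw":1}]}}

```text
t: 15.82
tool_pos: [0.4999, -0.0646, 0.1362]
tool_rot: [0.221, 3.134, -0.002]
contact_force: [-2.7, 1.3, 1.2]
opening: 0.0124
```

```bash
python3 -c "
from h import *
show()"
```

```text
t 15.82 p [ 0.4999 -0.0646  0.1362] ythd 81.91 q6 -1.705 q1 -0.276 tilt [ 0.0001 -0.001 ] F [-2.75  1.34  1.2 ] M [0.23  0.545 0.011] op 0.0124
```

Emit:
{"api": "send_rows", "payload": {"series": [{"tx":0,"ty":0,"tz":0.06,"wx":0,"wy":0,"wz":0.04,"jaw":1}]}}

```text
t: 15.95
tool_pos: [0.4998, -0.0645, 0.1361]
tool_rot: [-0.286, -3.128, 0.001]
contact_force: [-2.0, 1.6, 1.4]
opening: 0.0126
```

```bash
python3 -c "
from h import *
show()"
```

```text
t 15.95 p [ 0.4998 -0.0645  0.1361] ythd 79.56 q6 -1.664 q1 -0.276 tilt [-0.0006 -0.0006] F [-2.    1.61  1.45] M [0.267 0.495 0.122] op 0.0126
```

Emit:
{"api": "send_rows", "payload": {"series": [{"tx":0,"ty":0,"tz":0.05,"wx":0,"wy":0,"wz":0.03,"jaw":1}]}}

```text
t: 16.08
tool_pos: [0.4998, -0.0644, 0.1362]
tool_rot: [-0.334, -3.123, 0.001]
contact_force: [-2.4, 0.3, 2.4]
opening: 0.0123
```

```bash
python3 -c "
from h import *
show()"
```

```text
t 16.07 p [ 0.4998 -0.0644  0.1362] ythd 77.80 q6 -1.633 q1 -0.276 tilt [-0.0008 -0.0007] F [-2.4   0.33  2.41] M [0.189 0.463 0.229] op 0.0123
```

Emit:
{"api": "send_rows", "payload": {"series": [{"tx":0,"ty":0,"tz":0.05,"wx":0,"wy":0,"wz":0.03,"jaw":1}]}}

```text
t: 16.2
tool_pos: [0.4998, -0.0644, 0.1361]
tool_rot: [-0.382, -3.118, 0.001]
contact_force: [-2.4, 1.3, 2.3]
opening: 0.0125
```

```bash
python3 -c "
from h import *
show();lev()"
```

```text
t 16.20 p [ 0.4998 -0.0644  0.1361] ythd 76.02 q6 -1.602 q1 -0.275 tilt [-0.0008 -0.0008] F [-2.41  1.32  2.3 ] M [0.173 0.584 0.211] op 0.0125
level wx wy [-0.001  -0.0006  0.    ]
```

B takes up at about 78°, so its end angle is about −102°. Continuing.

Emit:
{"api": "send_rows", "payload": {"series": [{"tx":0,"ty":0,"tz":0.05,"wx":-0.001,"wy":0,"wz":0.12,"jaw":1},{"tx":0,"ty":0,"tz":0.05,"wx":0,"wy":0,"wz":0.12,"jaw":1},{"tx":0,"ty":0,"tz":0.05,"wx":0,"wy":0,"wz":0.12,"jaw":1},{"tx":0,"ty":0,"tz":0.05,"wx":0,"wy":0,"wz":0.12,"jaw":1}]}}

```text
t: 16.7
tool_pos: [0.5, -0.0644, 0.1361]
tool_rot: [-1.137, -2.928, 0.001]
contact_force: [-3.7, 1.6, 4.7]
opening: 0.0125
```

```bash
python3 -c "
from h import *
show();lev();go([.4995,-.0643,.1361],-101.8)"
```

```text
t 16.70 p [ 0.5    -0.0644  0.1361] ythd 47.57 q6 -1.106 q1 -0.276 tilt [-0.0009 -0.0002] F [-3.67  1.59  4.71] M [0.249 0.594 0.269] op 0.0125
level wx wy [-0.0007 -0.0005  0.    ]
turn wz total rad 2.6070 shift now-axes cm [ 0.05 -0.03  0.  ]
shift after-turn axes cm [-0.06 -0.    0.  ]
```

Emit:
{"api": "send_rows", "payload": {"series": [{"tx":0.03,"ty":-0.02,"tz":0.02,"wx":-0.001,"wy":0,"wz":0.12,"jaw":1},{"tx":0,"ty":0,"tz":0.03,"wx":0,"wy":0,"wz":0.12,"jaw":1},{"tx":0,"ty":0,"tz":0.03,"wx":0,"wy":0,"wz":0.12,"jaw":1},{"tx":0,"ty":0,"tz":0.03,"wx":0,"wy":0,"wz":0.12,"jaw":1}]}}

```text
t: 17.2
tool_pos: [0.5001, -0.0644, 0.1361]
tool_rot: [1.822, 2.559, 0.0]
contact_force: [-2.7, 0.8, 3.1]
opening: 0.0124
```

```bash
python3 -c "
from h import *
show();lev();go([.4995,-.0643,.1361],-101.8)"
```

```text
t 17.20 p [ 0.5001 -0.0644  0.1361] ythd 19.08 q6 -0.609 q1 -0.276 tilt [ 0.0005 -0.    ] F [-2.65  0.75  3.12] M [0.195 0.461 0.271] op 0.0124
level wx wy [ 0.0004  0.0002 -0.    ]
turn wz total rad 2.1098 shift now-axes cm [ 0.03 -0.05  0.  ]
shift after-turn axes cm [-0.06 -0.    0.  ]
```

Emit:
{"api": "send_rows", "payload": {"series": [{"tx":0,"ty":0,"tz":0.03,"wx":0,"wy":0,"wz":0.12,"jaw":1},{"tx":0,"ty":0,"tz":0.03,"wx":0,"wy":0,"wz":0.12,"jaw":1},{"tx":0,"ty":0,"tz":0.03,"wx":0,"wy":0,"wz":0.12,"jaw":1},{"tx":0,"ty":0,"tz":0.03,"wx":0,"wy":0,"wz":0.12,"jaw":1}]}}

```text
t: 17.7
tool_pos: [0.5002, -0.0645, 0.1362]
tool_rot: [2.396, 2.031, -0.0]
contact_force: [-2.9, 0.0, 3.0]
opening: 0.0126
```

```bash
python3 -c "
from h import *
show();lev();go([.4995,-.0643,.1361],-101.8)"
```

```text
t 17.70 p [ 0.5002 -0.0645  0.1362] ythd -9.41 q6 -0.111 q1 -0.276 tilt [ 0.0004 -0.0006] F [-2.91  0.    3.01] M [0.132 0.568 0.212] op 0.0126
level wx wy [ 0.0004  0.0005 -0.    ]
turn wz total rad 1.6125 shift now-axes cm [ 0.01 -0.08  0.01]
shift after-turn axes cm [-0.08 -0.    0.01]
```

Emit:
{"api": "send_rows", "payload": {"series": [{"tx":0,"ty":-0.04,"tz":0.03,"wx":0,"wy":0,"wz":0.12,"jaw":1},{"tx":0,"ty":0,"tz":0.03,"wx":0,"wy":0,"wz":0.12,"jaw":1},{"tx":0,"ty":0,"tz":0.03,"wx":0,"wy":0,"wz":0.12,"jaw":1},{"tx":0,"ty":0,"tz":0.03,"wx":0,"wy":0,"wz":0.12,"jaw":1}]}}

```text
t: 18.2
tool_pos: [0.5003, -0.0646, 0.1361]
tool_rot: [2.821, 1.379, 0.001]
contact_force: [-2.1, 0.5, 2.5]
opening: 0.0126
```

```bash
python3 -c "
from h import *
show();lev();go([.4995,-.0643,.1361],-101.8)"
```

```text
t 18.20 p [ 0.5003 -0.0646  0.1361] ythd -37.90 q6 0.386 q1 -0.275 tilt [ 0.0012 -0.0015] F [-2.09  0.49  2.48] M [0.186 0.53  0.247] op 0.0126
level wx wy [ 0.0018  0.0005 -0.    ]
turn wz total rad 1.1153 shift now-axes cm [-0.03 -0.08  0.  ]
shift after-turn axes cm [-0.08 -0.01  0.  ]
```

Emit:
{"api": "send_rows", "payload": {"series": [{"tx":0,"ty":-0.04,"tz":0.03,"wx":0.001,"wy":0,"wz":0.12,"jaw":1},{"tx":0,"ty":0,"tz":0.03,"wx":0,"wy":0,"wz":0.12,"jaw":1},{"tx":0,"ty":0,"tz":0.03,"wx":0,"wy":0,"wz":0.12,"jaw":1},{"tx":0,"ty":0,"tz":0.03,"wx":0,"wy":0,"wz":0.12,"jaw":1},{"tx":0,"ty":0,"tz":0.03,"wx":0,"wy":0,"wz":0.12,"jaw":1}]}}

```text
t: 18.82
tool_pos: [0.5004, -0.0648, 0.1361]
tool_rot: [3.106, 0.45, 0.001]
contact_force: [-2.7, 0.8, 2.0]
opening: 0.0124
```

```bash
python3 -c "
from h import *
show();lev();go([.4995,-.0643,.1361],-101.8)"
```

```text
t 18.82 p [ 0.5004 -0.0648  0.1361] ythd -73.50 q6 1.008 q1 -0.275 tilt [ 0.0008 -0.0026] F [-2.75  0.78  1.98] M [0.114 0.567 0.243] op 0.0124
level wx wy [ 0.0027 -0.      0.    ]
turn wz total rad 0.4939 shift now-axes cm [-0.07 -0.07  0.  ]
shift after-turn axes cm [-0.09 -0.03  0.  ]
```

Emit:
{"api": "send_rows", "payload": {"series": [{"tx":-0.03,"ty":-0.03,"tz":0.04,"wx":0.002,"wy":0,"wz":0.12,"jaw":1},{"tx":0,"ty":0,"tz":0.04,"wx":0,"wy":0,"wz":0.12,"jaw":1},{"tx":0,"ty":0,"tz":0.04,"wx":0,"wy":0,"wz":0.12,"jaw":1},{"tx":0,"ty":0,"tz":0.04,"wx":0,"wy":0,"wz":0.1,"jaw":1}]}}

```text
t: 19.32
tool_pos: [0.5003, -0.065, 0.1361]
tool_rot: [3.126, -0.296, 0.001]
contact_force: [-2.4, 0.9, 3.3]
opening: 0.0127
```

```bash
python3 -c "
from h import *
show();lev();go([.4995,-.0643,.1361],-101.8)"
```

```text
t 19.32 p [ 0.5003 -0.065   0.1361] ythd -100.81 q6 1.484 q1 -0.276 tilt [ 0.0005 -0.0021] F [-2.44  0.91  3.33] M [0.149 0.653 0.201] op 0.0127
level wx wy [ 0.002  -0.0009  0.    ]
turn wz total rad 0.0172 shift now-axes cm [-0.09 -0.06  0.  ]
shift after-turn axes cm [-0.09 -0.06  0.  ]
```

Emit:
{"api": "send_rows", "payload": {"series": [{"tx":0,"ty":0,"tz":0.03,"wx":0,"wy":0,"wz":0.02,"jaw":1},{"tx":0,"ty":0,"tz":0,"wx":0,"wy":0,"wz":-0.1,"jaw":1},{"tx":0,"ty":0,"tz":-0.5,"wx":0.001,"wy":0,"wz":-0.03,"jaw":1},{"tx":0,"ty":0,"tz":-1.8,"wx":0,"wy":0,"wz":0,"jaw":1},{"tx":0,"ty":0,"tz":-2,"wx":0,"wy":0,"wz":0,"jaw":1}]}}

```text
t: 19.95
tool_pos: [0.4996, -0.0648, 0.1784]
tool_rot: [3.139, -0.121, -0.002]
contact_force: [0.7, -0.4, -2.5]
opening: 0.0125
```

```bash
python3 -c "
from h import *
show();plan([.587,-.150,.20],3,10)"
```

```text
t 19.95 p [ 0.4996 -0.0648  0.1784] ythd -94.41 q6 1.371 q1 -0.277 tilt [-0.0012 -0.0002] F [ 0.68 -0.39 -2.54] M [-0.029  0.041 -0.001] op 0.0125
0 t [ 0.94  0.78 -0.22] wz -0.1700
1 t [ 0.79  0.93 -0.22] wz -0.1700
2 t [ 0.62  1.05 -0.22] wz -0.1700
3 t [ 0.44  1.14 -0.22] wz -0.1700
4 t [ 0.24  1.2  -0.22] wz -0.1700
5 t [ 0.03  1.22 -0.22] wz -0.1700
6 t [-0.18  1.21 -0.22] wz -0.1700
7 t [-0.38  1.16 -0.22] wz -0.1700
8 t [-0.57  1.08 -0.22] wz -0.1700
9 t [-0.74  0.97 -0.22] wz -0.1700
level wx wy [ 0.0003  0.0012 -0.    ]
```

Emit:
{"api": "send_rows", "payload": {"series": [{"tx":0.94,"ty":0.78,"tz":-0.5,"wx":0,"wy":0,"wz":-0.165,"jaw":1},{"tx":0.8,"ty":0.93,"tz":-0.5,"wx":0,"wy":0,"wz":-0.165,"jaw":1},{"tx":0.62,"ty":1.05,"tz":-0.5,"wx":0,"wy":0,"wz":-0.165,"jaw":1},{"tx":0.44,"ty":1.14,"tz":-0.3,"wx":0,"wy":0,"wz":-0.165,"jaw":1},{"tx":0.24,"ty":1.2,"tz":0,"wx":0,"wy":0,"wz":-0.165,"jaw":1}]}}

```text
t: 20.58
tool_pos: [0.547, -0.1091, 0.2053]
tool_rot: [2.905, 1.179, 0.012]
contact_force: [-0.8, 0.0, -2.3]
opening: 0.0126
```

Emit:
{"api": "send_rows", "payload": {"series": [{"tx":0.03,"ty":1.22,"tz":0,"wx":0,"wy":0,"wz":-0.165,"jaw":1},{"tx":-0.18,"ty":1.2,"tz":0,"wx":0,"wy":0,"wz":-0.165,"jaw":1},{"tx":-0.38,"ty":1.16,"tz":0,"wx":0,"wy":0,"wz":-0.165,"jaw":1},{"tx":-0.57,"ty":1.08,"tz":0,"wx":0,"wy":0,"wz":-0.165,"jaw":1},{"tx":0,"ty":0,"tz":0,"wx":0,"wy":0,"wz":-0.1,"jaw":1}]}}

```text
t: 21.2
tool_pos: [0.5848, -0.1458, 0.2113]
tool_rot: [2.232, 2.19, 0.011]
contact_force: [-0.1, 0.2, -2.6]
opening: 0.0126
```

Emit:
{"api": "send_rows", "payload": {"series": [{"tx":0,"ty":0,"tz":0,"wx":0,"wy":0,"wz":0,"jaw":1}]}}

```text
t: 21.32
tool_pos: [0.5851, -0.146, 0.2121]
tool_rot: [2.234, 2.187, 0.011]
contact_force: [-0.5, -0.3, -1.9]
opening: 0.0126
```

```bash
python3 -c "
from h import *
show();i=snap('wrist','w5');show()
P=proj('wrist',[[.5267,-.152,.083],[.4995,-.0643,.083],[.589,-.0846,.083]],i);print(P)
im=cv2.imread('pics/w5.png')
L=[im[max(0,int(y)-35):max(0,int(y)-35)+70,int(x)-35:int(x)+35] for x,y in P]
print([(int(x)-35,max(0,int(y)-35)) for x,y in P])
cv2.imwrite('pics/w5c.png',cv2.resize(np.hstack(L),None,fx=3.8,fy=3.8,interpolation=2))
"
```

```text
t 21.32 p [ 0.5851 -0.146   0.2121] ythd -1.20 q6 -0.347 q1 -0.368 tilt [ 0.0157 -0.0059] F [-0.5  -0.3  -1.87] M [-0.031 -0.    -0.018] op 0.0126
t 21.38 p [ 0.5851 -0.146   0.2121] ythd -1.22 q6 -0.347 q1 -0.368 tilt [ 0.016 -0.006] F [-0.6  -0.73 -1.85] M [-0.006 -0.003  0.005] op 0.0130
[[235.82497653 236.97621832]
 [184.02023338 114.18928136]
 [318.48962995 141.22608238]]
[(200, 201), (149, 79), (283, 106)]
```

View pics/w5c.png

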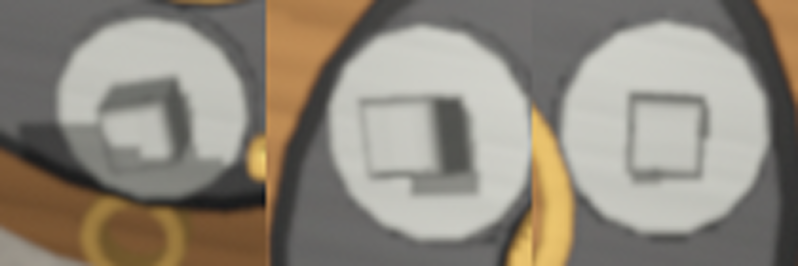

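View pics/w5.png

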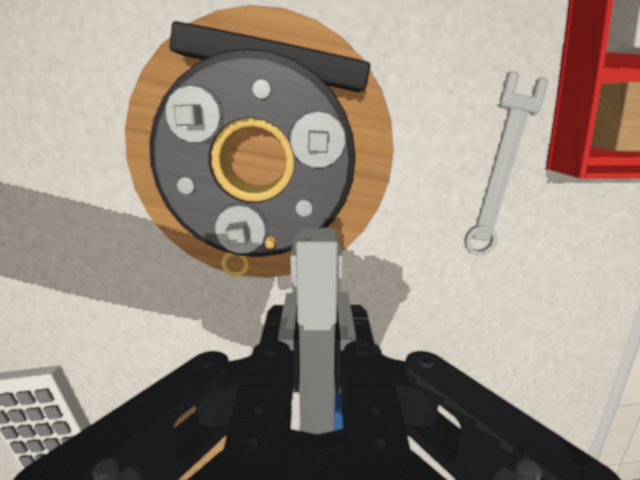

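```bash
python3 - <<'E'
from h import *
i=dict(np.load("w5.npz"))
C={'B':((149,79),[(95,98),(167,97),(172,178),(104,177)]),'C':((283,106),[(98,94),(174,100),(170,178),(98,173)])}
for n,(c,q) in C.items():
    P=np.array([onz("wrist",(c[0]+x/3.8,c[1]+y/3.8),.080,i) for x,y in q]); e=[P[k]-P[k-1] for k in range(4)]
    print(n,P.mean(0).round(4),[round(np.linalg.norm(x)*1e3,1) for x in e],[round((np.degrees(np.arctan2(x[1],x[0]))+45)%90-45,1) for x in e])
plan([.589,-.0846,.175],-4,3)
E
```

```text
B [ 0.4987 -0.065   0.08  ] [np.float64(13.6), np.float64(12.9), np.float64(13.9), np.float64(12.3)] [np.float64(-0.5), np.float64(-1.4), np.float64(-2.9), np.float64(-2.9)]
C [ 0.5891 -0.0853  0.08  ] [np.float64(14.0), np.float64(13.7), np.float64(13.9), np.float64(13.2)] [np.float64(-1.6), np.float64(-5.7), np.float64(-3.7), np.float64(-5.2)]
0 t [2.05 0.07 1.23] wz 0.0162
1 t [2.06 0.03 1.23] wz 0.0162
2 t [ 2.06 -0.    1.23] wz 0.0162
level wx wy [ 0.0161  0.0057 -0.    ]
```

B reads about −2° (0.5° before, mod 90), so it has turned about 182°. C's flats are at about −4°. Moving over C.

Emit:
{"api": "send_rows", "payload": {"series": [{"tx":2.0,"ty":0.05,"tz":1.0,"wx":0.016,"wy":0.006,"wz":0.016,"jaw":1},{"tx":2.0,"ty":0,"tz":1.1,"wx":0,"wy":0,"wz":0.016,"jaw":1},{"tx":1.8,"ty":0,"tz":1.1,"wx":0,"wy":0,"wz":0.016,"jaw":1},{"tx":0,"ty":0,"tz":0,"wx":0,"wy":0,"wz":0,"jaw":1}]}}

```text
t: 21.88
tool_pos: [0.5885, -0.087, 0.1813]
tool_rot: [2.306, 2.13, 0.002]
contact_force: [0.8, -0.6, -2.5]
opening: 0.0129
```

```bash
python3 -c "
from h import *
show();plan([.589,-.0848,.167],-4,1)"
```

```text
t 21.88 p [ 0.5885 -0.087   0.1813] ythd -4.53 q6 -0.193 q1 -0.272 tilt [ 0.0022 -0.0007] F [ 0.8  -0.62 -2.51] M [ 0.008  0.014 -0.038] op 0.0129
0 t [0.23 0.03 1.43] wz -0.0093
level wx wy [ 0.0023  0.0005 -0.    ]
```

Emit:
{"api": "send_rows", "payload": {"series": [{"tx":0.22,"ty":0.03,"tz":1.3,"wx":0.002,"wy":0,"wz":-0.009,"jaw":1},{"tx":0,"ty":0,"tz":0,"wx":0,"wy":0,"wz":0,"jaw":1}]}}

```text
t: 22.12
tool_pos: [0.5893, -0.0857, 0.1685]
tool_rot: [2.297, 2.14, -0.0]
contact_force: [-1.0, 0.1, -1.5]
opening: 0.0126
```

```bash
python3 -c "
from h import *
show();plan([.589,-.0848,.160],-4,1)"
```

```text
t 22.12 p [ 0.5893 -0.0857  0.1685] ythd -4.06 q6 -0.198 q1 -0.269 tilt [ 0.0014 -0.0015] F [-0.98  0.13 -1.52] M [0.007 0.023 0.009] op 0.0126
0 t [ 0.09 -0.03  0.85] wz -0.0010
level wx wy [ 0.0015  0.0014 -0.    ]
```

Emit:
{"api": "send_rows", "payload": {"series": [{"tx":0.08,"ty":-0.03,"tz":0.4,"wx":0.001,"wy":0.001,"wz":0,"jaw":1},{"tx":0,"ty":0,"tz":0.4,"wx":0,"wy":0,"wz":0,"jaw":1}]}}

```text
t: 22.38
tool_pos: [0.5896, -0.0859, 0.1611]
tool_rot: [2.299, 2.138, 0.001]
contact_force: [0.4, -0.1, -2.5]
opening: 0.0126
```

```bash
python3 -c "
from h import *
show();plan([.589,-.0848,.152],-4,1)"
```

```text
t 22.38 p [ 0.5896 -0.0859  0.1611] ythd -4.14 q6 -0.197 q1 -0.269 tilt [ 0.002  -0.0011] F [ 0.45 -0.12 -2.54] M [-0.015 -0.001  0.062] op 0.0126
0 t [ 0.11 -0.07  0.91] wz -0.0024
level wx wy [ 0.0021  0.0009 -0.    ]
```

Emit:
{"api": "send_rows", "payload": {"series": [{"tx":0.12,"ty":-0.08,"tz":0.2,"wx":0.002,"wy":0.001,"wz":0,"jaw":1},{"tx":0.02,"ty":0,"tz":0.2,"wx":0,"wy":0,"wz":0,"jaw":1}]}}

```text
t: 22.62
tool_pos: [0.5889, -0.0847, 0.1568]
tool_rot: [-2.301, -2.139, -0.0]
contact_force: [-0.8, 0.0, -1.8]
opening: 0.0124
```

```bash
python3 -c "
from h import *
show();plan([.589,-.0848,.152],-4,1)"
```

```text
t 22.62 p [ 0.5889 -0.0847  0.1568] ythd -4.17 q6 -0.195 q1 -0.268 tilt [0.     0.0001] F [-0.79  0.02 -1.85] M [-0.039  0.008 -0.017] op 0.0124
0 t [-0.01  0.01  0.48] wz -0.0029
level wx wy [-0.     -0.0001  0.    ]
```

Emit:
{"api": "send_rows", "payload": {"series": [{"tx":0,"ty":0,"tz":0.3,"wx":0,"wy":0,"wz":0,"jaw":1},{"tx":0,"ty":0,"tz":0.2,"wx":0,"wy":0,"wz":0,"jaw":1}]}}

```text
t: 22.88
tool_pos: [0.5889, -0.0847, 0.1516]
tool_rot: [2.301, 2.139, 0.0]
contact_force: [0.3, 0.7, -2.0]
opening: 0.0124
```

Emit:
{"api": "send_rows", "payload": {"series": [{"tx":0,"ty":0,"tz":0.25,"wx":0,"wy":0,"wz":0,"jaw":1}]}}

```text
t: 23.0
tool_pos: [0.589, -0.0847, 0.149]
tool_rot: [2.3, 2.139, 0.0]
contact_force: [-0.0, 0.0, -2.6]
opening: 0.0128
```

Emit:
{"api": "send_rows", "payload": {"series": [{"tx":0,"ty":0,"tz":0.2,"wx":0,"wy":0,"wz":0,"jaw":1}]}}

```text
t: 23.12
tool_pos: [0.589, -0.0847, 0.1468]
tool_rot: [2.3, 2.139, 0.0]
contact_force: [0.3, 0.1, -2.2]
opening: 0.013
```

```bash
python3 -c "
from h import *
show();plan([.589,-.0848,.152],-4,1)"
```

```text
t 23.12 p [ 0.589  -0.0847  0.1468] ythd -4.16 q6 -0.195 q1 -0.268 tilt [ 0.0003 -0.    ] F [ 0.26  0.05 -2.25] M [ 0.029 -0.032 -0.022] op 0.0130
0 t [-0.01  0.   -0.52] wz -0.0028
level wx wy [ 0.0003 -0.      0.    ]
```

Emit:
{"api": "send_rows", "payload": {"series": [{"tx":0,"ty":0,"tz":0.1,"wx":0,"wy":0,"wz":0,"jaw":1}]}}

```text
t: 23.25
tool_pos: [0.5889, -0.0847, 0.1456]
tool_rot: [2.301, 2.139, 0.0]
contact_force: [1.1, -0.5, -1.9]
opening: 0.0127
```

Emit:
{"api": "send_rows", "payload": {"series": [{"tx":0,"ty":0,"tz":0.1,"wx":0,"wy":0,"wz":0,"jaw":1}]}}

```text
t: 23.38
tool_pos: [0.5889, -0.0847, 0.1446]
tool_rot: [2.301, 2.139, 0.0]
contact_force: [1.8, -0.9, -2.0]
opening: 0.0124
```

Emit:
{"api": "send_rows", "payload": {"series": [{"tx":0,"ty":0,"tz":0.1,"wx":0,"wy":0,"wz":0,"jaw":1}]}}

```text
t: 23.5
tool_pos: [0.589, -0.0847, 0.1435]
tool_rot: [2.301, 2.139, 0.0]
contact_force: [-0.1, -0.5, -2.2]
opening: 0.0124
```

Emit:
{"api": "send_rows", "payload": {"series": [{"tx":0,"ty":0,"tz":0.1,"wx":0,"wy":0,"wz":0,"jaw":1}]}}

```text
t: 23.62
tool_pos: [0.589, -0.0847, 0.1426]
tool_rot: [2.3, 2.139, 0.0]
contact_force: [-0.6, 0.3, -2.8]
opening: 0.0129
```

Emit:
{"api": "send_rows", "payload": {"series": [{"tx":0,"ty":0,"tz":0.1,"wx":0,"wy":0,"wz":0,"jaw":1}]}}

```text
t: 23.75
tool_pos: [0.5891, -0.0847, 0.142]
tool_rot: [2.3, 2.139, 0.0]
contact_force: [-0.9, 0.4, 0.5]
opening: 0.0131
```

Emit:
{"api": "send_rows", "payload": {"series": [{"tx":0,"ty":0,"tz":0.1,"wx":0,"wy":0,"wz":0,"jaw":1}]}}

```text
t: 23.88
tool_pos: [0.5892, -0.0848, 0.1415]
tool_rot: [2.3, 2.139, 0.0]
contact_force: [-1.4, 1.0, 1.6]
opening: 0.0126
```

Emit:
{"api": "send_rows", "payload": {"series": [{"tx":0,"ty":0,"tz":0.1,"wx":0,"wy":0,"wz":0,"jaw":1}]}}

```text
t: 24.0
tool_pos: [0.5893, -0.0848, 0.1412]
tool_rot: [2.3, 2.139, 0.001]
contact_force: [-2.2, 0.8, 3.7]
opening: 0.0123
```

Emit:
{"api": "send_rows", "payload": {"series": [{"tx":0,"ty":0,"tz":0.03,"wx":0,"wy":0,"wz":0.09,"jaw":1}]}}

```text
t: 24.12
tool_pos: [0.5898, -0.0848, 0.1416]
tool_rot: [2.396, 2.03, 0.002]
contact_force: [-1.2, 0.6, 2.0]
opening: 0.0127
```

```bash
python3 -c "
from h import *
show()"
```

```text
t 24.12 p [ 0.5898 -0.0848  0.1416] ythd -9.45 q6 -0.103 q1 -0.268 tilt [ 0.0022 -0.0003] F [-1.23  0.56  2.  ] M [0.109 0.098 0.023] op 0.0127
```

Emit:
{"api": "send_rows", "payload": {"series": [{"tx":0,"ty":0,"tz":0.04,"wx":0,"wy":0,"wz":0.05,"jaw":1}]}}

```text
t: 24.25
tool_pos: [0.5899, -0.0848, 0.1417]
tool_rot: [2.447, 1.967, 0.002]
contact_force: [-2.1, 0.4, 1.3]
opening: 0.0128
```

```bash
python3 -c "
from h import *
show()"
```

```text
t 24.25 p [ 0.5899 -0.0848  0.1417] ythd -12.41 q6 -0.051 q1 -0.268 tilt [ 0.0025 -0.0006] F [-2.12  0.38  1.32] M [0.126 0.605 0.069] op 0.0128
```

Emit:
{"api": "send_rows", "payload": {"series": [{"tx":0,"ty":0,"tz":0.04,"wx":0,"wy":0,"wz":0.03,"jaw":1}]}}

```text
t: 24.38
tool_pos: [0.5899, -0.0848, 0.1416]
tool_rot: [2.478, 1.929, 0.002]
contact_force: [-3.0, 0.4, 2.4]
opening: 0.0125
```

```bash
python3 -c "
from h import *
show()"
```

```text
t 24.38 p [ 0.5899 -0.0848  0.1416] ythd -14.19 q6 -0.020 q1 -0.268 tilt [ 0.0021 -0.0004] F [-2.96  0.41  2.36] M [0.203 0.606 0.045] op 0.0125
```

Emit:
{"api": "send_rows", "payload": {"series": [{"tx":0,"ty":0,"tz":0.04,"wx":0,"wy":0,"wz":0.03,"jaw":1}]}}

```text
t: 24.5
tool_pos: [0.5899, -0.0847, 0.1415]
tool_rot: [2.507, 1.89, 0.002]
contact_force: [-2.1, 0.4, 2.4]
opening: 0.0125
```

```bash
python3 -c "
from h import *
show()"
```

```text
t 24.50 p [ 0.5899 -0.0847  0.1415] ythd -15.97 q6 0.011 q1 -0.268 tilt [ 0.0021 -0.0004] F [-2.11  0.41  2.42] M [0.233 0.618 0.215] op 0.0125
```

Emit:
{"api": "send_rows", "payload": {"series": [{"tx":0,"ty":0,"tz":0.04,"wx":0,"wy":0,"wz":0.03,"jaw":1}]}}

```text
t: 24.62
tool_pos: [0.5899, -0.0847, 0.1415]
tool_rot: [2.536, 1.851, 0.002]
contact_force: [-4.4, 0.0, 3.8]
opening: 0.0126
```

```bash
python3 -c "
from h import *
show()"
```

```text
t 24.62 p [ 0.5899 -0.0847  0.1415] ythd -17.76 q6 0.042 q1 -0.268 tilt [ 0.002  -0.0005] F [-4.39  0.    3.79] M [0.117 0.682 0.19 ] op 0.0126
```

Emit:
{"api": "send_rows", "payload": {"series": [{"tx":-0.02,"ty":-0.05,"tz":0.02,"wx":0.002,"wy":0,"wz":0.12,"jaw":1},{"tx":0,"ty":0,"tz":0.03,"wx":0,"wy":0,"wz":0.12,"jaw":1},{"tx":0,"ty":0,"tz":0.03,"wx":0,"wy":0,"wz":0.12,"jaw":1},{"tx":0,"ty":0,"tz":0.03,"wx":0,"wy":0,"wz":0.12,"jaw":1}]}}

```text
t: 25.12
tool_pos: [0.59, -0.0849, 0.1415]
tool_rot: [2.914, 1.171, 0.002]
contact_force: [-4.0, 0.8, 3.6]
opening: 0.0124
```

```bash
python3 -c "
from h import *
show();lev();go([.589,-.0848,.1415],-106)"
```

```text
t 25.12 p [ 0.59   -0.0849  0.1415] ythd -46.23 q6 0.539 q1 -0.268 tilt [ 0.0019 -0.0007] F [-4.02  0.8   3.64] M [0.156 0.736 0.247] op 0.0124
level wx wy [ 0.0018 -0.0008  0.    ]
turn wz total rad 1.0432 shift now-axes cm [-0.07 -0.08 -0.  ]
shift after-turn axes cm [-0.1   0.02 -0.  ]
```

Emit:
{"api": "send_rows", "payload": {"series": [{"tx":-0.05,"ty":-0.05,"tz":0.03,"wx":0.001,"wy":0,"wz":0.12,"jaw":1},{"tx":0,"ty":0,"tz":0.03,"wx":0,"wy":0,"wz":0.12,"jaw":1},{"tx":0,"ty":0,"tz":0.03,"wx":0,"wy":0,"wz":0.12,"jaw":1},{"tx":0,"ty":0,"tz":0.03,"wx":0,"wy":0,"wz":0.12,"jaw":1}]}}

```text
t: 25.62
tool_pos: [0.59, -0.0851, 0.1415]
tool_rot: [3.112, 0.417, 0.004]
contact_force: [-3.9, 1.1, 3.3]
opening: 0.0128
```

```bash
python3 -c "
from h import *
show();lev();go([.589,-.0848,.1415],-106)"
```

```text
t 25.62 p [ 0.59   -0.0851  0.1415] ythd -74.74 q6 1.037 q1 -0.268 tilt [ 0.0028 -0.001 ] F [-3.88  1.08  3.3 ] M [0.101 0.692 0.246] op 0.0128
level wx wy [ 0.0018 -0.0025  0.    ]
turn wz total rad 0.5456 shift now-axes cm [-0.08 -0.05 -0.  ]
shift after-turn axes cm [-0.1 -0.  -0. ]
```

Emit:
{"api": "send_rows", "payload": {"series": [{"tx":-0.05,"ty":-0.02,"tz":0.03,"wx":0.001,"wy":-0.002,"wz":0.12,"jaw":1},{"tx":0,"ty":0,"tz":0.03,"wx":0,"wy":0,"wz":0.12,"jaw":1},{"tx":0,"ty":0,"tz":0.03,"wx":0,"wy":0,"wz":0.12,"jaw":1},{"tx":0,"ty":0,"tz":0.03,"wx":0,"wy":0,"wz":0.12,"jaw":1},{"tx":0,"ty":0,"tz":0.03,"wx":0,"wy":0,"wz":0.05,"jaw":1}]}}

```text
t: 26.25
tool_pos: [0.5899, -0.0853, 0.1415]
tool_rot: [3.108, -0.444, 0.003]
contact_force: [-3.7, 1.3, 4.1]
opening: 0.0126
```

```bash
python3 -c "
from h import *
show();lev();go([.589,-.0848,.1415],-106)"
```

```text
t 26.25 p [ 0.5899 -0.0853  0.1415] ythd -106.26 q6 1.587 q1 -0.268 tilt [ 0.0016 -0.0018] F [-3.7   1.31  4.06] M [0.148 0.655 0.204] op 0.0126
level wx wy [ 0.0013 -0.0021  0.    ]
turn wz total rad -0.0046 shift now-axes cm [-0.1  -0.02 -0.  ]
shift after-turn axes cm [-0.1  -0.02 -0.  ]
```

C's turn is done. I'll back off, lift, and move to a spot where C can be seen.

Emit:
{"api": "send_rows", "payload": {"series": [{"tx":0,"ty":0,"tz":0,"wx":0,"wy":0,"wz":-0.1,"jaw":1},{"tx":-0.05,"ty":0,"tz":-0.5,"wx":0.001,"wy":-0.002,"wz":-0.03,"jaw":1},{"tx":0,"ty":0,"tz":-1.8,"wx":0,"wy":0,"wz":0,"jaw":1},{"tx":0,"ty":0,"tz":-2.2,"wx":0,"wy":0,"wz":0,"jaw":1},{"tx":0,"ty":0,"tz":-1,"wx":0,"wy":0,"wz":0,"jaw":1}]}}

```text
t: 26.88
tool_pos: [0.5892, -0.0852, 0.1971]
tool_rot: [3.132, -0.246, -0.001]
contact_force: [0.2, -0.2, -3.3]
opening: 0.0129
```

```bash
python3 -c "
from h import *
show();plan([.52,-.07,.20],-110,2)"
```

```text
t 26.88 p [ 0.5892 -0.0852  0.1971] ythd -98.97 q6 1.459 q1 -0.269 tilt [-0.0004 -0.0001] F [ 0.19 -0.16 -3.3 ] M [-0.031 -0.046  0.027] op 0.0129
0 t [-3.54 -0.21 -0.14] wz 0.0962
1 t [-3.54  0.13 -0.14] wz 0.0962
level wx wy [ 0.0002  0.0004 -0.    ]
```

Emit:
{"api": "send_rows", "payload": {"series": [{"tx":-3.5,"ty":-0.2,"tz":-0.1,"wx":0,"wy":0,"wz":0.1,"jaw":1},{"tx":-3.5,"ty":0.1,"tz":0,"wx":0,"wy":0,"wz":0.1,"jaw":1},{"tx":0,"ty":0,"tz":0,"wx":0,"wy":0,"wz":0,"jaw":1}]}}

```text
t: 27.25
tool_pos: [0.5202, -0.0698, 0.2003]
tool_rot: [3.089, -0.57, 0.005]
contact_force: [0.4, 0.0, -2.1]
opening: 0.0125
```

```bash
python3 -c "
from h import *
show();i=snap('wrist','w6');show()
P=proj('wrist',[[.5267,-.152,.083],[.4995,-.0643,.083],[.589,-.0846,.083]],i);print(P)
im=cv2.imread('pics/w6.png')
L=[im[max(0,int(y)-35):max(0,int(y)-35)+70,int(x)-35:int(x)+35] for x,y in P]
print([(int(x)-35,max(0,int(y)-35)) for x,y in P])
cv2.imwrite('pics/w6c.png',cv2.resize(np.hstack(L),None,fx=3.8,fy=3.8,interpolation=2))
"
```

```text
t 27.25 p [ 0.5202 -0.0698  0.2003] ythd -110.92 q6 1.661 q1 -0.275 tilt [ 0.0028 -0.0012] F [ 0.43  0.04 -2.08] M [-0.007  0.008  0.014] op 0.0125
t 27.30 p [ 0.5213 -0.0702  0.2008] ythd -110.89 q6 1.660 q1 -0.275 tilt [ 0.0041 -0.0015] F [ 0.48  0.16 -1.28] M [-0.01  -0.009  0.024] op 0.0124
[[426.20928203 183.02752054]
 [319.29332254 260.8860658 ]
 [299.45955111 130.51543311]]
[(391, 148), (284, 225), (264, 95)]
```

View pics/w6c.png

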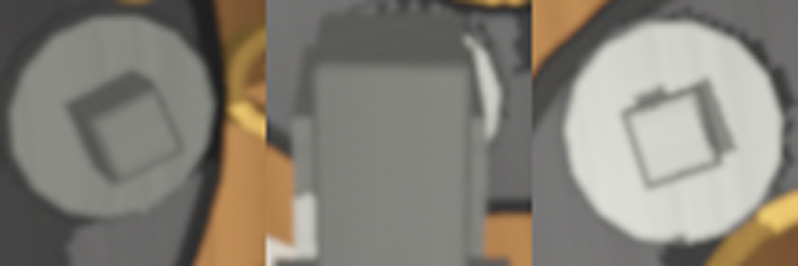

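```bash
python3 - <<'E'
from h import *
i=dict(np.load("w6.npz"))
C={'A':((391,148),[(92,121),(156,85),(182,151),(117,184)]),'C':((264,95),[(92,113),(163,89),(186,163),(116,187)])}
for n,(c,q) in C.items():
    P=np.array([onz("wrist",(c[0]+x/3.8,c[1]+y/3.8),.080,i) for x,y in q]); e=[P[k]-P[k-1] for k in range(4)]
    print(n,P.mean(0).round(4),[round(np.linalg.norm(x)*1e3,1) for x in e],[round((np.degrees(np.arctan2(x[1],x[0]))+45)%90-45,1) for x in e])
plan([.4958,.2640,.20],-115.5,7)
E
```

```text
A [ 0.5252 -0.153   0.08  ] [np.float64(12.8), np.float64(12.8), np.float64(13.3), np.float64(12.9)] [np.float64(4.7), np.float64(9.8), np.float64(5.3), np.float64(7.5)]
C [ 0.5881 -0.0849  0.08  ] [np.float64(13.1), np.float64(12.8), np.float64(13.0), np.float64(12.8)] [np.float64(-3.6), np.float64(-3.0), np.float64(-3.5), np.float64(-2.5)]
0 t [-2.04 -4.33  0.  ] wz 0.0115
1 t [-2.09 -4.31  0.  ] wz 0.0115
2 t [-2.14 -4.28  0.  ] wz 0.0115
3 t [-2.19 -4.26  0.  ] wz 0.0115
4 t [-2.24 -4.23  0.  ] wz 0.0115
5 t [-2.29 -4.21  0.  ] wz 0.0115
6 t [-2.34 -4.18  0.  ] wz 0.0115
level wx wy [-0.     -0.0044  0.    ]
```

C now reads −3.1° against −4° before, so it has turned about 89–90°. A is unchanged at 6.8°. Moving the key to its holder.

Emit:
{"api": "send_rows", "payload": {"series": [{"tx":-2.0,"ty":-4.3,"tz":0,"wx":0,"wy":-0.004,"wz":0.012,"jaw":1},{"tx":-2.1,"ty":-4.3,"tz":0,"wx":0,"wy":0,"wz":0.012,"jaw":1},{"tx":-2.1,"ty":-4.3,"tz":0,"wx":0,"wy":0,"wz":0.012,"jaw":1},{"tx":-2.2,"ty":-4.25,"tz":0,"wx":0,"wy":0,"wz":0.012,"jaw":1},{"tx":-2.2,"ty":-4.2,"tz":0,"wx":0,"wy":0,"wz":0.012,"jaw":1}]}}

```text
t: 27.92
tool_pos: [0.5099, 0.171, 0.203]
tool_rot: [-3.067, 0.674, -0.012]
contact_force: [0.4, -0.4, -3.1]
opening: 0.0125
```

Emit:
{"api": "send_rows", "payload": {"series": [{"tx":-2.2,"ty":-4.2,"tz":0,"wx":0,"wy":0,"wz":0.012,"jaw":1},{"tx":-1.5,"ty":-3,"tz":0,"wx":0,"wy":0,"wz":0,"jaw":1},{"tx":0,"ty":0,"tz":0,"wx":0,"wy":0,"wz":0,"jaw":1}]}}

```text
t: 28.3
tool_pos: [0.5089, 0.2583, 0.2038]
tool_rot: [-3.063, 0.685, -0.015]
contact_force: [-0.7, 0.4, -3.3]
opening: 0.0127
```

```bash
python3 -c "
from h import *
show();plan([.4958,.2640,.15],-115.5,1)"
```

```text
t 28.30 p [0.5089 0.2583 0.2038] ythd -115.20 q6 2.352 q1 0.341 tilt [0.0102 0.0003] F [-0.68  0.4  -3.31] M [-0.072  0.028  0.001] op 0.0127
0 t [-1.48  0.07  5.36] wz 0.0053
level wx wy [-0.0046 -0.0091  0.    ]
```

Emit:
{"api": "send_rows", "payload": {"series": [{"tx":-1.4,"ty":0.05,"tz":1.5,"wx":-0.005,"wy":-0.009,"wz":0,"jaw":1},{"tx":0,"ty":0,"tz":2.5,"wx":0,"wy":0,"wz":0,"jaw":1},{"tx":0,"ty":0,"tz":0,"wx":0,"wy":0,"wz":0,"jaw":1}]}}

```text
t: 28.68
tool_pos: [0.4952, 0.2626, 0.1605]
tool_rot: [3.063, -0.687, -0.005]
contact_force: [0.2, 0.7, -1.7]
opening: 0.0125
```

```bash
python3 -c "
from h import *
show();plan([.4958,.2640,.12],-115.5,1)
im=ctrl.get_image('scene')[:,:,::-1]; crop(im,300,110,130,120,5,'pics/s7.png')
X=[[.4961,.2633,.036]]; print((proj('scene',X)-[300,110])*5)"
```

```text
t 28.68 p [0.4952 0.2626 0.1605] ythd -115.29 q6 2.367 q1 0.355 tilt [-0.0033 -0.0015] F [ 0.25  0.75 -1.69] M [-0.029  0.032 -0.026] op 0.0125
0 t [ 0.   -0.16  4.05] wz 0.0036
level wx wy [ 0.0028  0.0024 -0.    ]
[[246.64609008 426.61255498]]
```

View pics/s7.png

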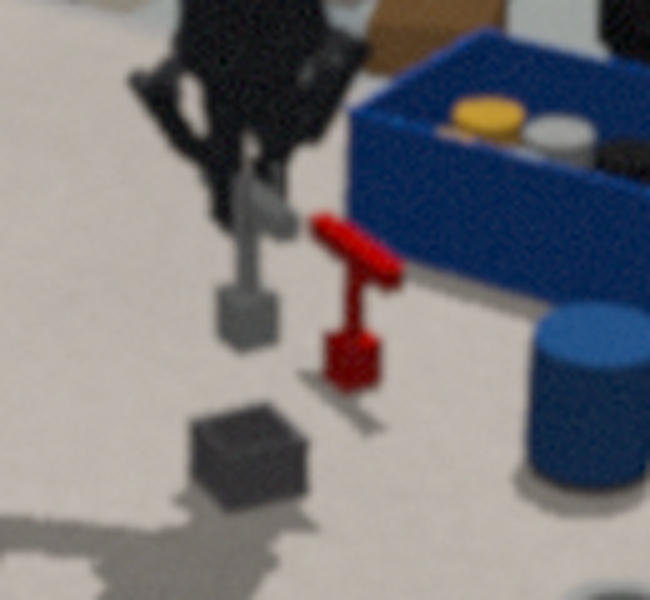

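The key hangs straight above the holder: socket at crop (248,315), holder mouth at (248,430). The red look-alike is clear. Lowering.

Emit:
{"api": "send_rows", "payload": {"series": [{"tx":0,"ty":-0.14,"tz":2,"wx":0.003,"wy":0.002,"wz":0,"jaw":1},{"tx":0,"ty":0,"tz":1.5,"wx":0,"wy":0,"wz":0,"jaw":1},{"tx":0,"ty":0,"tz":0,"wx":0,"wy":0,"wz":0,"jaw":1}]}}

```text
t: 29.1
tool_pos: [0.4986, 0.2637, 0.1291]
tool_rot: [-3.06, 0.69, -0.009]
contact_force: [1.0, -0.5, -1.4]
opening: 0.0123
```

```bash
python3 -c "
from h import *
show();plan([.4958,.2642,.10],-115.5,1)"
```

```text
t 29.10 p [0.4986 0.2637 0.1291] ythd -115.42 q6 2.369 q1 0.354 tilt [0.0065 0.0029] F [ 1.01 -0.48 -1.4 ] M [ 0.032  0.02  -0.006] op 0.0123
0 t [-0.29  0.09  2.9 ] wz 0.0014
level wx wy [-0.0054 -0.0046  0.    ]
```

Emit:
{"api": "send_rows", "payload": {"series": [{"tx":-0.27,"ty":0.08,"tz":1,"wx":-0.005,"wy":-0.005,"wz":0,"jaw":1},{"tx":0,"ty":0,"tz":0,"wx":0,"wy":0,"wz":0,"jaw":1}]}}

```text
t: 29.35
tool_pos: [0.4965, 0.2643, 0.1199]
tool_rot: [-3.063, 0.691, -0.002]
contact_force: [-0.5, 0.9, -2.6]
opening: 0.0128
```

```bash
python3 -c "
from h import *
show();plan([.4958,.2642,.095],-115.5,1)"
```

```text
t 29.35 p [0.4965 0.2643 0.1199] ythd -115.44 q6 2.371 q1 0.357 tilt [0.0013 0.0011] F [-0.49  0.92 -2.6 ] M [ 0.003  0.021 -0.03 ] op 0.0128
0 t [-0.06  0.04  2.49] wz 0.0011
level wx wy [-0.0016 -0.0007  0.    ]
```

Emit:
{"api": "send_rows", "payload": {"series": [{"tx":-0.05,"ty":0.03,"tz":0.8,"wx":-0.001,"wy":0,"wz":0,"jaw":1},{"tx":0,"ty":0,"tz":0.8,"wx":0,"wy":0,"wz":0,"jaw":1},{"tx":0,"ty":0,"tz":0.8,"wx":0,"wy":0,"wz":0,"jaw":1}]}}

```text
t: 29.72
tool_pos: [0.497, 0.2648, 0.0961]
tool_rot: [-3.062, 0.691, -0.006]
contact_force: [-0.3, -0.3, -1.3]
opening: 0.0127
```

```bash
python3 -c "
from h import *
show();plan([.4958,.2642,.0815],-115.5,1)"
```

```text
t 29.73 p [0.497  0.2648 0.0961] ythd -115.43 q6 2.372 q1 0.357 tilt [0.0039 0.0013] F [-0.31 -0.31 -1.27] M [-0.076  0.024  0.031] op 0.0127
0 t [-0.09  0.11  1.46] wz 0.0012
level wx wy [-0.0028 -0.003   0.    ]
```

Inside the holder with no contact. I'll continue to the floor gently.

Emit:
{"api": "send_rows", "payload": {"series": [{"tx":-0.08,"ty":0.05,"tz":0.6,"wx":-0.003,"wy":-0.003,"wz":0,"jaw":1},{"tx":0,"ty":0,"tz":0.5,"wx":0,"wy":0,"wz":0,"jaw":1}]}}

```text
t: 29.98
tool_pos: [0.4956, 0.2645, 0.0836]
tool_rot: [3.064, -0.691, -0.002]
contact_force: [-0.6, -0.5, -2.2]
opening: 0.0123
```

Emit:
{"api": "send_rows", "payload": {"series": [{"tx":0,"ty":0,"tz":0.2,"wx":0,"wy":0,"wz":0,"jaw":1}]}}

```text
t: 30.1
tool_pos: [0.4954, 0.2644, 0.081]
tool_rot: [3.063, -0.691, -0.003]
contact_force: [-0.2, 0.4, -2.3]
opening: 0.0124
```

Emit:
{"api": "send_rows", "payload": {"series": [{"tx":0,"ty":0,"tz":0.1,"wx":0,"wy":0,"wz":0,"jaw":1}]}}

```text
t: 30.22
tool_pos: [0.4955, 0.2645, 0.0803]
tool_rot: [3.063, -0.691, -0.003]
contact_force: [-2.2, -0.3, 1.6]
opening: 0.0129
```

```bash
python3 -c "
from h import *
show();lev()"
```

```text
t 30.23 p [0.4955 0.2645 0.0803] ythd -115.43 q6 2.372 q1 0.358 tilt [-0.0022 -0.0009] F [-2.17 -0.26  1.56] M [-0.159  0.304  0.011] op 0.0129
level wx wy [ 0.0018  0.0016 -0.    ]
```

It is on the floor at the same height as when it was picked up (0.0803), so it did not slip in the grip. Releasing.

Emit:
{"api": "send_rows", "payload": {"series": [{"tx":0,"ty":0,"tz":0,"wx":0,"wy":0,"wz":0,"jaw":0.75},{"tx":0,"ty":0,"tz":0,"wx":0,"wy":0,"wz":0,"jaw":0.5},{"tx":0,"ty":0,"tz":0,"wx":0,"wy":0,"wz":0,"jaw":0.4}]}}

```text
t: 30.6
tool_pos: [0.4972, 0.2651, 0.0824]
tool_rot: [-3.064, 0.691, -0.003]
contact_force: [-1.1, 0.3, 0.5]
opening: 0.0514
```

```bash
python3 -c "
from h import *
show();lev()"
```

```text
t 30.60 p [0.4972 0.2651 0.0824] ythd -115.43 q6 2.372 q1 0.358 tilt [0.0018 0.0006] F [-1.11  0.32  0.51] M [-0.028  0.015  0.001] op 0.0514
level wx wy [-0.0013 -0.0013  0.    ]
```

Emit:
{"api": "send_rows", "payload": {"series": [{"tx":0,"ty":0,"tz":-2,"wx":-0.001,"wy":-0.001,"wz":0,"jaw":0.4},{"tx":0,"ty":0,"tz":-4,"wx":0,"wy":0,"wz":0,"jaw":0.4},{"tx":0,"ty":0,"tz":-5,"wx":0,"wy":0,"wz":0,"jaw":0.4},{"tx":0,"ty":0,"tz":-3,"wx":0,"wy":0,"wz":0,"jaw":0.4},{"tx":0,"ty":0,"tz":0,"wx":0,"wy":0,"wz":0,"jaw":0.4}]}}

```text
t: 31.22
tool_pos: [0.4972, 0.265, 0.227]
tool_rot: [-3.064, 0.691, -0.002]
contact_force: [0.4, 0.6, 0.1]
opening: 0.0509
```

```bash
python3 -c "
from h import *
show();snap('wrist','w8');im=ctrl.get_image('scene')[:,:,::-1]; cv2.imwrite('pics/s8.png',im)"
```

```text
t 31.23 p [0.4972 0.265  0.227 ] ythd -115.44 q6 2.372 q1 0.358 tilt [0.0011 0.0004] F [0.42 0.57 0.13] M [ 0.02   0.009 -0.084] op 0.0509
```

View pics/w8.png

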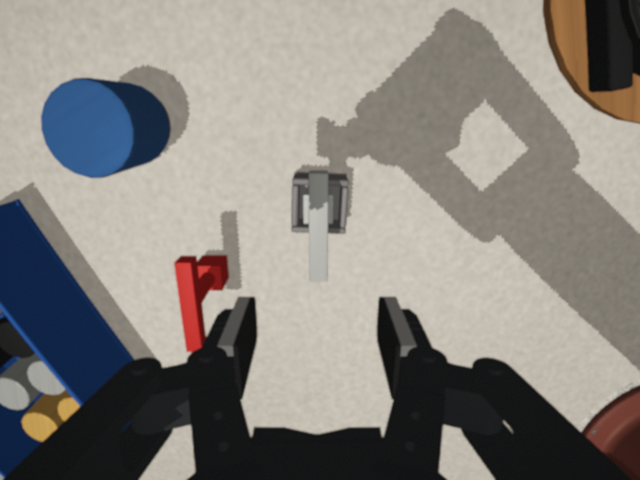

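View pics/s8.png

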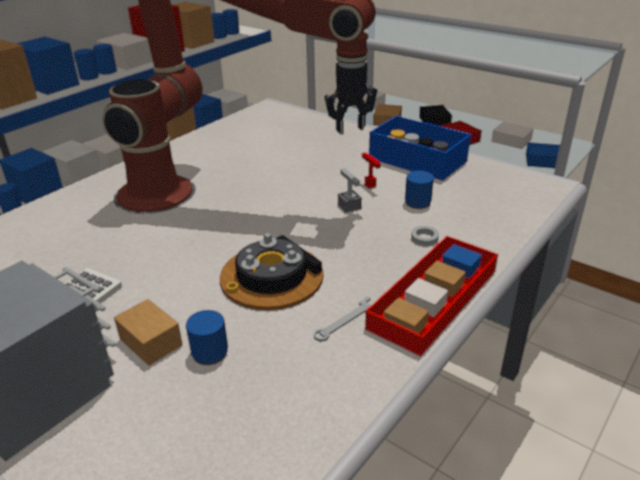

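The key stands upright in the holder at wrist (319,205). In the scene picture the bystanders and the red look-alike are where they were. Handing in.

```bash
python3 -c "
from h import *
print(ctrl.finish_job()); show()"
```

```text
the job is handed in; nothing more can be done
None
the job is handed in; nothing more can be done
```

I took the key from its holder and tightened A, B and C in that order. I stood the key back in the holder and handed in at about 31 s.

- **Turns:** I took the start of each turn from where torque levelled off at about 0.2 N·m. From there I turned A and C 90° and B 180°. Pictures afterwards showed A turned about 91° and C about 89–90°. B showed about 182°, though its two starting readings differed (about 0° and 3°), so allow it ±2–3°.
- **Pressing:** I felt for each washer before turning and pressed with about 3–7 N while turning, below the 9 N where it goes solid.
- **Holder:** The key touched the holder floor at the same tool height as when it was picked up, so it had not slipped in the grip. The last pictures show it upright with the gripper clear, and the other things on the counter looked unmoved. I judged that by eye and did not measure it.

No check failed. While turning C the tool stood about 1 mm off its axis, with a side force of about 4 N, so C's angle depends on the picture taken afterwards as well as the torque reading.

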